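# Uncover the bin and fetch out the fallen kiln post

## Robot

A 6-joint arm with a two-finger parallel gripper is mounted at the origin on a cart in front of the work surface, level with it; the furniture and walls round the work are solid. World frame = base frame: x ahead of the robot, y to its left, z up, the work surface at z = 0. Lengths are in m, angles in degrees, forces in N, time in s.
With the tool pointing down it reaches from about 0.35 to 0.875 m from the base axis. Payload 4.2 kg.
Tool frame: the origin (TCP) lies midway between the tips of the shut fingers; the grasp point (between the pads) lies 19 mm behind it; z points along the fingers, y is the line along which they close (so a half turn about z gives the same grasp; the last joint's range is limited). The gripper opens to 87 mm and grips with 3 to 60 N. Pads are 19 mm wide; open, the fingers measure 117 mm over their backs; the gripper's body (75 mm by 190 mm) begins 51 mm behind the grasp point.
Start: joints at [88.728, 22.042, 0.453, 0, -68.411, -14.817], TCP at [0.173, 0.601, 0.223] pointing down, gripper open.
Joint ranges: [-179.83, 179.83], [-69.29, 118.12], [-61.27, 80.66], [-181.25, 117.63], [-171.15, -9.14], [-177.46, 177.46]. Speed limits (degrees/s): [159.86, 159.86, 180, 180, 180, 180].

## Interface

Orientations are given as a 3x3 rotation matrix whose columns are the frame's x, y, z axes.
In Python, from station import sense, capture, camera_params, finish_job gives the robot as it stands.
- The arm moves only by the tool drive_tool, never from a script. Its argument "rows" is a list of rows, each an object of numbers: "tx", "ty", "tz": the shift along the tool's x, y, z in cm; "ax", "ay", "az": the turn, a rotation vector about the tool's x, y, z in rad; "claw": the finger opening in cm, from 0 to 8.7. In form: [{"tx": .., "ty": .., "tz": .., "ax": .., "ay": .., "az": .., "claw": ..}, ...]. A call has 1 to 10 rows; each row shifts and turns the commanded pose from where the row before left it, along the tool's axes as they then stand; what a row does not reach is not made up. A row lasts 1/12 s, in which the tool goes at most 41.7 mm and 7.16 degrees, less where a joint would pass 70% of its speed; a pose out of reach is approached as far as the arm can. A call with a gripper value outside its range is refused whole. The fingers move at their own pace and stop on an object; the grip force is fixed at half the most. Time passes only in rows, so rows that do not move let the fingers close. It gives the time, the measured TCP pose, the force, the opening and the grip force at its end, in the units of the state.
- sense(): the state, without advancing time (a new reading comes with each control period).
- capture(name): name is "side" or "top" or "wrist"; returns (picture, depth): 384x512x3 uint8, red, green, blue; 384x512 float32, m along the optical axis (not along the pixel's ray), 0 where there is no reading.
- camera_params(name): a dict with "intrinsics" (3x3 intrinsics, pixels), "R" (3x3) and "t" (3): a world point X has camera coordinates R X + t; the wrist camera has in their place "tool_from_camera" (4x4, takes a point from camera to tool coordinates, whose origin is the TCP and whose axes are the flange's). Camera axes: x right, y down, z forward; pixel columns grow to the right and rows downward; lengths in m; the calibration is good to about 2 mm. A picture is of the moment at which its call begins: read the wrist's pose just before it. camera_params takes no time and is no camera call.
- finish_job(): hands the job in; it is judged then, once.
The state is a dict: "time_s": time; "joints": joint angles; "joint_velocities": joint speeds; "effort": joint torques, N m; "tcp_pos": TCP position; "ee_rot": TCP orientation; "wrist_force": force on the tool from outside, world axes, zero at the start; "moment": the same for the moment, N m; "gripper_width": opening from 0.0 (shut) to 1.0 (fully open); "gripper_force": force on a finger pad.
Only numpy, scipy, OpenCV 4.12 (cv2) and the standard library are available. Lean on these libraries where they do the work, as an engineer would, in place of code of your own. Each camera call takes 0.05 s, during which the arm holds its last target. There are 200 camera calls.

## Task

Take the sloping cover off the wooden bin: first tilt its low front end up until the board is level or beyond, while the lip at its high end stays hooked over the back wall, then lift the lip off and lay the cover right way up on the bare table, clear of the bin. The hollow square kiln post has fallen over inside the bin: tip it upright within the bin, then lift it out and stand it upright near the middle of the white round bat, and let go. Do not push the cup or the two jars about.

Things in the scene. Friction and masses are not known exactly. Their poses are not given: they have to be found in the camera images.
- bin: Open plywood bin, fixed. Origin: centre of its underside, on the table; x points from its low front wall (robot side) to its high back wall, z up; yaw varies. Inside 125 (x) by 150 mm (y), walls and floor 8 mm thick, 141 by 178 mm over all. Front wall top 134 mm, back wall top 176 mm above the table; the side walls slope between them.
- bin_ledge (a point): Middle of the upper outer edge of the bin's back wall, at x = +70.5 mm, z = 176 mm of the bin: the ledge over which the cover's lip hooks.
- cover: Loose wooden cover board, 0.14 to 0.23 kg, 182 (x) by 168 (y) by 8 mm, lying on the bin, sloping 17.5 degrees down towards the robot. Origin: on its underside, about its middle; x runs up the slope to its high end, z is its upper face's normal. Its underside spans x = -92 to +90 mm. On the table it rests on its low end and its lip, 6 degrees from level, origin about 9 mm up.
- cover_pull (a point): Middle of the cover's pull, at x = -62 mm, z = 23 mm of the cover: an upright wooden board on top near the low end, 12 mm thick (along the cover's x), 70 mm long (y), rising 30 mm above the board's upper face. Pinch it across its thickness.
- cover_front (a point): Middle of the lower edge of the cover's low front end.
- cover_lip (a point): Middle of the lower edge of the cover's lip: a strip 10 mm thick (x = +80 to +90 mm of the cover) under its high end that hangs 18 mm below the underside and hooks behind the bin's back wall with 3 mm of play.
- kiln_post: Loose terracotta kiln post, a square tube 32 by 32 mm, 150 mm long, 16 mm bore, 0.21 to 0.40 kg. Origin: centre of its foot end; z runs along its length, x and y are normal to its sides. It starts slantwise in the bin under the cover: foot on the floor against the back wall, its y parallel to the bin's y, within 18 mm of the bin's middle.
- post_top (a point): Centre of the kiln post's upper end (150 mm along its z). At the start it leans about 42 degrees from upright towards the bin's front wall, its lower edge touching the inside of that wall about 16 mm below the rim.
- bat: White round plaster bat, 204 mm across, 15 mm thick, flat, lying fixed on the table to the right of the bin. Origin: centre of its underside.
- cup: Bystander: white cup 69 mm wide and 64 mm high, loose, in front of the bin to the left; origin under its middle.
- jar_white: Bystander: jar with a white lid, 56 mm wide and 70 mm high, loose, nearer to the robot than the bin; origin under its middle.
- jar_dark: Bystander: jar with a dark lid, 56 mm wide and 70 mm high, loose, behind the bin to the left; origin under its middle.

How it is judged (in metres and radians):
On the way, in this order (a step that is already met when the one before it is completed fails the run):
1. the cover's low front end is tilted up (its front edge at least 165 mm above the table) while its lip is still hooked over the bin's back wall (z of cover_front in the frame of bin above 0.165 m and z of cover_lip in the frame of bin below 0.174 m and horizontal distance between cover_lip and bin_ledge below 0.03 m), for 0.1 s.
2. the cover lies released on the table, right way up, its middle at least 150 mm from the bin's middle (height (world z) of cover below 0.016 m and angle between cover's own z axis and vertical below 0.17 rad and horizontal distance between cover and bin above 0.15 m and contact force between each of the arm, the fingers and cover below 0.1 N and linear speed of cover below 0.03 m/s), for 0.2 s.
3. the post is upright within 12 degrees inside the bin, its foot less than 60 mm above the table (angle between kiln_post's own z axis and vertical below 0.21 rad and height (world z) of kiln_post below 0.06 m and x of kiln_post in the frame of bin between -0.0625 and 0.0625 m and y of kiln_post in the frame of bin between -0.075 and 0.075 m), for 0.2 s.
At the end, for the whole second after the job is handed in: The kiln post stands at rest on the round bat, foot down, within 3.4 degrees of upright and its axis within 50 mm of the bat's centre; the cover lies at rest on the table, right way up (within 10 degrees of level, its origin below 16 mm), its middle more than 150 mm from the bin's middle (angle between kiln_post's own z axis and vertical below 0.06 rad and horizontal distance between kiln_post and bat below 0.05 m and height (world z) of kiln_post between 0.011 and 0.02 m and linear speed of each of kiln_post, cover below 0.02 m/s and height (world z) of cover below 0.016 m and angle between cover's own z axis and vertical below 0.17 rad and horizontal distance between cover and bin above 0.15 m); the robot touches nothing.
It fails at once if the cup or a jar is moved more than 30 mm (distance of any of cup, jar_white, jar_dark from where it was at the start of the episode above 0.03 m).
It also fails if it takes over 58 s, if anything falls off the work surface, if the arm or the gripper's body presses on something with over 40 N, if the wrist force passes 120 N, or if a joint passes its speed limit or range.

## Working session

There is one attempt and no reset: what is moved stays moved. The work goes in short steps, Python scripts to look and compute and a tool call to move; the robot and the scene stay as the last step left them, time stands still between calls to the robot, and variables do not carry over. Pictures are saved under pics/ and viewed, at most 10 in all, crops included, and the job is handed in when it is done.

Besides the shell and the picture viewer there is one more tool, called after ">>>" as name([rows], argument=value, ...), one row to a line, values as JSON. drive_tool: Moves the arm, as the interface text tells. Its arguments: {"type":"object","properties":{"rows":{"type":"array"}},"required":["rows"]}

```bash
mkdir -p pics; ls; cat > h.py <<'E'
import numpy as np, cv2
from station import sense, capture, camera_params, finish_job
def cloud(n):
    s=sense(); img,d=capture(n); p=camera_params(n); K=np.array(p["intrinsics"])
    v,u=np.mgrid[:384,:512]; c=np.stack([(u-K[0,2])/K[0,0]*d,(v-K[1,2])/K[1,1]*d,d],-1)
    if n=="wrist":
        T=np.array(p["tool_from_camera"]); c=c@T[:3,:3].T+T[:3,3]
        w=c@np.array(s["ee_rot"]).T+np.array(s["tcp_pos"])
    else: w=(c-np.array(p["t"]))@np.array(p["R"])
    w[d<=0]=np.nan
    return img,w
def save(n,img): cv2.imwrite("pics/"+n+".png",cv2.cvtColor(img,cv2.COLOR_RGB2BGR))
E
python3 - <<'E'
from h import *
a=[cloud(n) for n in("top","side")]
save("a",np.vstack([cv2.resize(x[0],(400,300)) for x in a])); np.savez("a.npz",ti=a[0][0],tw=a[0][1],si=a[1][0],sw=a[1][1])
s=sense(); print(s["tcp_pos"],s["ee_rot"],s["time_s"])
for n in("top","side"):
  p=camera_params(n); print(n,-np.array(p["R"]).T@p["t"])
E
```

```text
pics
[0.17306053 0.5999935  0.22156567] [[ 9.60784923e-01 -2.77294336e-01 -4.27495071e-04]
 [-2.77294635e-01 -9.60782944e-01 -1.95431213e-03]
 [ 1.31189713e-04  1.99621572e-03 -9.99997999e-01]] 0.1
top [ 0.40234556 -0.11568124  1.30366326]
side [ 0.55870213 -1.05591389  0.69857204]
```

View pics/a.png

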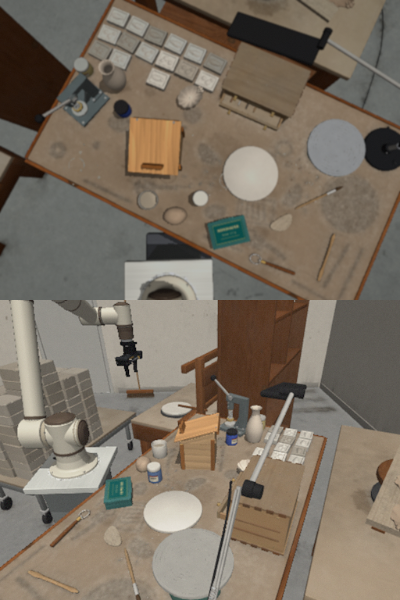

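The stacked view shows the cover and bin at about (155,147) in the top picture, with the bat at (250,173). The cup is at (148,200), the white jar at (200,198) and the dark jar at (122,108). Next I'll measure.

```bash
python3 - <<'E'
from h import *
z=np.load("a.npz"); I=z["ti"];W=z["tw"]
hsv=cv2.cvtColor(I,cv2.COLOR_RGB2HSV)
q=hsv[147*128//100,150*128//100]; print("hsv cover",q)
for nm,(x,y) in dict(bat=(250,173),cup=(148,200),jw=(200,198),jd=(122,108),egg=(175,215),tbl=(200,230),disc=(335,147)).items():
    print(nm,W[int(y*1.28),int(x*1.28)].round(3))
# cover: points with z>0.12 around
m=(W[...,2]>0.115)&(W[...,2]<0.26)&(hsv[...,1]>100)
n,l,st,c=cv2.connectedComponentsWithStats(m.astype(np.uint8)); k=l[188,192]; m=l==k
P=W[m]; print(len(P),P.min(0),P.max(0))
A=np.c_[P[:,:2],np.ones(len(P))]; w=np.ones(len(P),bool)
for _ in range(8):
    co=np.linalg.lstsq(A[w],P[w,2],rcond=None)[0]; r=P[:,2]-A@co; w=abs(r)<0.004
print("plane",co,"slope",np.degrees(np.arctan(np.hypot(*co[:2]))),"dir",np.degrees(np.arctan2(co[1],co[0])),w.sum())
S=P[w]; nz=np.array([-co[0],-co[1],1]);nz/=np.linalg.norm(nz)
rc=cv2.minAreaRect(S[:,:2].astype(np.float32)*1000); print(rc)
t=r>0.012; print("pull",P[t].mean(0),P[t][:,2].max(),t.sum(), cv2.minAreaRect(P[t][:,:2].astype(np.float32)*1000))
# bat, jars: masks
for nm,(x,y),zr in (("bat",(250,173),(.008,.022)),("cup",(148,200),(.03,.08)),("jw",(200,198),(.05,.08)),("jd",(122,108),(.05,.08)),("egg",(175,215),(.015,.12))):
    mm=((W[...,2]>zr[0])&(W[...,2]<zr[1])).astype(np.uint8); n,l,st,c=cv2.connectedComponentsWithStats(mm); k=l[int(y*1.28),int(x*1.28)]
    if k==0: print(nm,"none");continue
    p=W[l==k]; (cx,cy),rr=cv2.minEnclosingCircle(p[:,:2].astype(np.float32)); print(nm,round(cx,3),round(cy,3),"r",round(rr,3),"med",np.median(p,0).round(3),p[:,2].max())
big=cv2.resize(I,(768,576)).copy()
p=__import__("station").camera_params("top");K=np.array(p["intrinsics"]);R=np.array(p["R"]);t=np.array(p["t"])
for x in np.arange(-.2,1.21,.1):
  for y in np.arange(-.8,.81,.1):
    c=R@[x,y,0]+t; uv=(K@c)[:2]/c[2]*1.5
    if 0<uv[0]<768 and 0<uv[1]<576:
      cv2.circle(big,tuple(int(v) for v in uv),2,(255,0,0),-1)
      cv2.putText(big,f"{x*10:.0f},{y*10:.0f}",(int(uv[0])+3,int(uv[1])),0,.33,(0,0,255),1)
save("b",big)
E
```

```text
hsv cover [ 15 136 178]
bat [ 0.457 -0.309  0.012]
cup [0.369 0.066 0.04 ]
jw [ 0.373 -0.122  0.071]
jd [0.701 0.15  0.071]
egg [ 0.314 -0.031  0.044]
tbl [ 0.255 -0.119 -0.002]
disc [ 0.532 -0.586  0.117]
4611 [ 0.45384285 -0.07052295  0.11571071] [0.64312554 0.11628256 0.19443566]
plane [ 0.31253383 -0.03177691 -0.00706954] slope 17.4398576483204 dir -5.805603011528561 3969
((547.0316162109375, 25.613037109375), (168.3134002685547, 174.39280700683594), 83.99674224853516)
pull [0.48191101 0.03173559 0.17073961] 0.1789999864797736 166 ((482.6639099121094, 31.55425262451172), (68.35302734375, 16.59447479248047), 83.6601333618164)
bat 0.455 -0.312 r 0.104 med [ 0.456 -0.31   0.015] 0.0218685832322289
cup 0.371 0.063 r 0.034 med [0.371 0.065 0.044] 0.06846281530088802
jw 0.373 -0.123 r 0.028 med [ 0.373 -0.122  0.071] 0.0772810404522188
jd 0.707 0.155 r 0.028 med [0.705 0.153 0.071] 0.07895978077828605
egg 0.312 -0.029 r 0.043 med [ 0.313 -0.031  0.038] 0.049353448351603324
```

View pics/b.png

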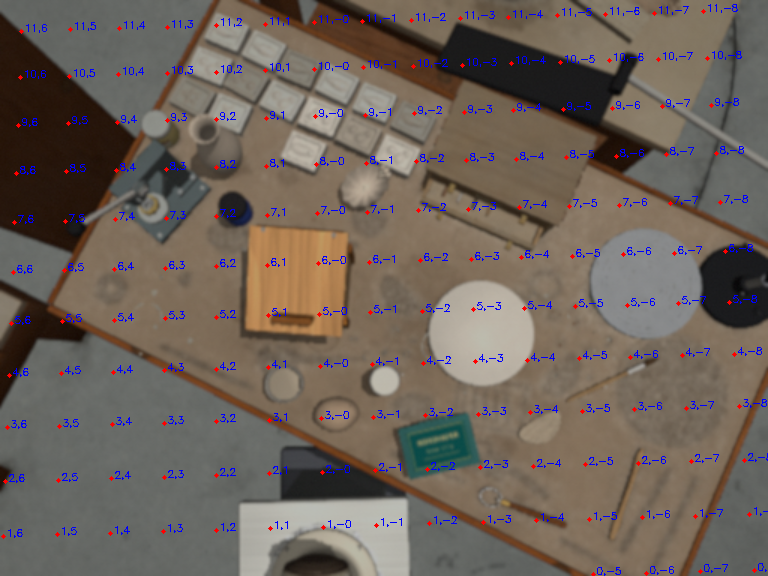

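The grid overlay shows the free patch left of the bin, around world (0.53,0.23). It is bounded by the vise corner near pixel (165,243) and by the table edge running from (50,305) to (280,425). I'll write a planner helper, check that patch and work out the approach.

```bash
cat >> h.py <<'E'
from scipy.spatial.transform import Rotation as Ro, Slerp
def frame(yaw,slope=0):  # tool: y = -u, z = -n of a board with x dir yaw (deg), rising slope (deg)
    a,b=np.radians([yaw,slope]); u=np.array([np.cos(b)*np.cos(a),np.cos(b)*np.sin(a),np.sin(b)])
    v=np.array([-np.sin(a),np.cos(a),0]); n=np.cross(u,v); return u,v,n,np.c_[-v,-u,-n]
def rows(way,claw,start=None,n=None,q=0.05,qa=0.005,step=3.8,ang=.12):
    if start is None: s=sense(); start=(np.array(s["tcp_pos"]),np.array(s["ee_rot"]))
    p,R=start; out=[]
    for (tp,tR) in way:
        p0,R0=p.copy(),R.copy(); d=np.linalg.norm(tp-p0)*100; a=(Ro.from_matrix(R0).inv()*Ro.from_matrix(tR)).magnitude()
        k=n or max(1,int(np.ceil(max(d/step,a/ang)))); sl=Slerp([0,1],Ro.from_matrix([R0,tR]))
        for i in range(1,k+1):
            g=p0+(tp-p0)*i/k; G=sl(i/k).as_matrix()
            t=np.round(R.T@(g-p)*100/q)*q; r=np.round(Ro.from_matrix(R.T@G).as_rotvec()/qa)*qa
            p=p+R@t/100; R=R@Ro.from_rotvec(r).as_matrix()
            out.append({k:round(float(x),3) for k,x in zip(("tx","ty","tz","ax","ay","az"),(*t,*r)) if abs(x)>1e-9}|{"claw":claw})
    for i in range(0,len(out),10): print(str(out[i:i+10]).replace("'",'"').replace(" ",""))
    print("end",p.round(4)); return p,R
E
python3 - <<'E'
from h import *
z=np.load("a.npz"); W=z["tw"]
m=(W[...,2]>0.008)&(W[...,0]>.4)&(W[...,0]<.78)&(W[...,1]>.17)&(W[...,1]<.45); P=W[m]; 
for x in np.arange(.4,.78,.03):
    s=P[(P[:,0]>x)&(P[:,0]<x+.03)]; print(round(x,2),len(s),s[:,1].min().round(3) if len(s) else "",s[:,1].max().round(3) if len(s) else "",s[:,2].max().round(3) if len(s) else "")
for y in (.2,.25,.3,.35,.4):
    e=W[(abs(W[...,1]-y)<.005)&(abs(W[...,2])<.01)]; print("edge",y,e[:,0].min().round(3))
u,v,n,R=frame(-5.9,17.5)
F=np.array([.547,.0256,.163]); O=F+.001*u-.008*n
print("O",O,"pull top",O-.062*u+.038*n, "R",R.round(3))
g=O-.062*u+.012*n; print("tcp goal",g)
s=sense(); up=np.array([.25,.45,.29])
rows([(up,np.array(s["ee_rot"])),(g+.07*n,R)],6.0)
E
```

```text
0.4 1 0.182 0.182 0.009
0.43 4 0.202 0.338 0.01
0.46 0   
0.49 0   
0.52 3 0.182 0.348 0.008
0.55 1 0.436 0.436 0.009
0.58 3 0.179 0.427 0.009
0.61 122 0.293 0.393 0.276
0.64 163 0.202 0.396 0.273
0.67 402 0.17 0.36 0.231
0.7 800 0.17 0.398 0.202
0.73 727 0.21 0.332 0.194
0.76 495 0.174 0.332 0.194
edge 0.2 0.348
edge 0.25 0.376
edge 0.3 0.403
edge 0.35 0.427
edge 0.4 0.455
O [0.55034157 0.02525468 0.15567097] pull top [0.48015805 0.03250744 0.17326845] R [[-0.103 -0.949  0.299]
 [-0.995  0.098 -0.031]
 [-0.    -0.301 -0.954]]
tcp goal [0.48793499 0.03170378 0.14847181]
[{"tx":2.3,"ty":2.45,"tz":-1.35,"claw":6.0},{"tx":2.3,"ty":2.45,"tz":-1.4,"claw":6.0},{"tx":2.35,"ty":2.45,"tz":-1.35,"claw":6.0},{"tx":2.3,"ty":2.5,"tz":-1.35,"claw":6.0},{"tx":2.3,"ty":2.45,"tz":-1.35,"claw":6.0},{"tx":2.5,"ty":2.6,"tz":0.6,"ax":0.02,"ay":0.015,"az":0.105,"claw":6.0},{"tx":2.75,"ty":2.35,"tz":0.55,"ax":0.02,"ay":0.02,"az":0.11,"claw":6.0},{"tx":2.95,"ty":2.05,"tz":0.6,"ax":0.02,"ay":0.015,"az":0.105,"claw":6.0},{"tx":3.2,"ty":1.75,"tz":0.55,"ax":0.02,"ay":0.015,"az":0.105,"claw":6.0},{"tx":3.3,"ty":1.4,"tz":0.65,"ax":0.02,"ay":0.015,"az":0.105,"claw":6.0}]
[{"tx":3.45,"ty":1.05,"tz":0.6,"ax":0.02,"ay":0.02,"az":0.11,"claw":6.0},{"tx":3.5,"ty":0.7,"tz":0.7,"ax":0.02,"ay":0.015,"az":0.105,"claw":6.0},{"tx":3.55,"ty":0.35,"tz":0.75,"ax":0.015,"ay":0.015,"az":0.105,"claw":6.0},{"tx":3.6,"ty":-0.05,"tz":0.75,"ax":0.02,"ay":0.015,"az":0.105,"claw":6.0},{"tx":3.55,"ty":-0.4,"tz":0.85,"ax":0.02,"ay":0.02,"az":0.11,"claw":6.0},{"tx":3.45,"ty":-0.75,"tz":0.9,"ax":0.02,"ay":0.015,"az":0.105,"claw":6.0},{"tx":3.35,"ty":-1.1,"tz":1.0,"ax":0.02,"ay":0.015,"az":0.105,"claw":6.0},{"tx":3.2,"ty":-1.4,"tz":1.05,"ax":0.02,"ay":0.015,"az":0.105,"claw":6.0}]
end [0.467  0.0337 0.2154]
```

>>> drive_tool([
  {"tx": 2.3,"ty": 2.45,"tz": -1.35,"claw": 6.0},
  {"tx": 2.3,"ty": 2.45,"tz": -1.4,"claw": 6.0},
  {"tx": 2.35,"ty": 2.45,"tz": -1.35,"claw": 6.0},
  {"tx": 2.3,"ty": 2.5,"tz": -1.35,"claw": 6.0},
  {"tx": 2.3,"ty": 2.45,"tz": -1.35,"claw": 6.0},
  {"tx": 2.5,"ty": 2.6,"tz": 0.6,"ax": 0.02,"ay": 0.015,"az": 0.105,"claw": 6.0},
  {"tx": 2.75,"ty": 2.35,"tz": 0.55,"ax": 0.02,"ay": 0.02,"az": 0.11,"claw": 6.0},
  {"tx": 2.95,"ty": 2.05,"tz": 0.6,"ax": 0.02,"ay": 0.015,"az": 0.105,"claw": 6.0},
  {"tx": 3.2,"ty": 1.75,"tz": 0.55,"ax": 0.02,"ay": 0.015,"az": 0.105,"claw": 6.0},
  {"tx": 3.3,"ty": 1.4,"tz": 0.65,"ax": 0.02,"ay": 0.015,"az": 0.105,"claw": 6.0},
])

```text
invalid input at $.rows[0]: expected keys tx, ty, tz, ax, ay, az, claw
```

>>> drive_tool([
  {"tx": 3.45,"ty": 1.05,"tz": 0.6,"ax": 0.02,"ay": 0.02,"az": 0.11,"claw": 6.0},
  {"tx": 3.5,"ty": 0.7,"tz": 0.7,"ax": 0.02,"ay": 0.015,"az": 0.105,"claw": 6.0},
  {"tx": 3.55,"ty": 0.35,"tz": 0.75,"ax": 0.015,"ay": 0.015,"az": 0.105,"claw": 6.0},
  {"tx": 3.6,"ty": -0.05,"tz": 0.75,"ax": 0.02,"ay": 0.015,"az": 0.105,"claw": 6.0},
  {"tx": 3.55,"ty": -0.4,"tz": 0.85,"ax": 0.02,"ay": 0.02,"az": 0.11,"claw": 6.0},
  {"tx": 3.45,"ty": -0.75,"tz": 0.9,"ax": 0.02,"ay": 0.015,"az": 0.105,"claw": 6.0},
  {"tx": 3.35,"ty": -1.1,"tz": 1.0,"ax": 0.02,"ay": 0.015,"az": 0.105,"claw": 6.0},
  {"tx": 3.2,"ty": -1.4,"tz": 1.05,"ax": 0.02,"ay": 0.015,"az": 0.105,"claw": 6.0},
  {"claw": 6.0},
])

```text
invalid input at $.rows[8]: expected keys tx, ty, tz, ax, ay, az, claw
```

```bash
python3 - <<'E'
from h import *
u,v,n,R=frame(-5.9,17.5)
s=sense(); print(s["tcp_pos"],s["wrist_force"],s["gripper_width"])
img,W=cloud("wrist"); save("c",img)
O=np.array([.5503,.0253,.1557])
C=(W-O)@np.c_[u,v,n]
m=(C[...,2]>.02)&(C[...,2]<.045)&(abs(C[...,0]+.062)<.03)&(abs(C[...,1])<.06); P=C[m]
print("pull",len(P),P.min(0),P.max(0),np.median(P,0))
b=(abs(C[...,2]-.008)<.01)&(abs(C[...,0])<.1)&(abs(C[...,1])<.1);print("board z",np.median(C[b],0),np.percentile(C[b],[1,99],axis=0))
g=O-.062*u+.012*n
rows([(g,R)],6.0,n=4)
E
```

```text
[0.17306053 0.5999935  0.22156567] [ 0.13366794 -0.48342318 -0.16873695] 0.9988276238064838Traceback (most recent call last):
  File "<stdin>", line 8, in <module>
    return umr_minimum(a, axis, None, out, keepdims, initial, where)
ValueError: zero-size array to reduction operation minimum which has no identity
```

View pics/c.png

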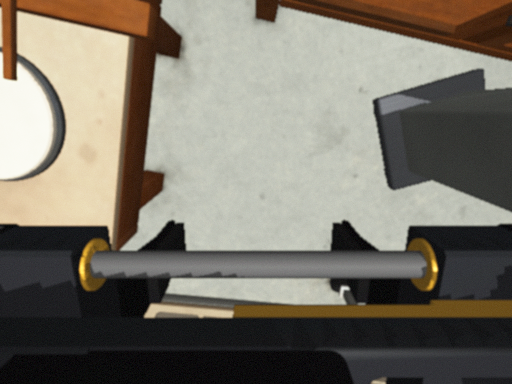

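All keys are needed, and the arm hasn't moved: the wrist picture only shows the floor past the fingers. I'll send the same rows again in full.

>>> drive_tool([
  {"tx": 2.3,"ty": 2.45,"tz": -1.35,"ax": 0,"ay": 0,"az": 0,"claw": 6.0},
  {"tx": 2.3,"ty": 2.45,"tz": -1.4,"ax": 0,"ay": 0,"az": 0,"claw": 6.0},
  {"tx": 2.35,"ty": 2.45,"tz": -1.35,"ax": 0,"ay": 0,"az": 0,"claw": 6.0},
  {"tx": 2.3,"ty": 2.5,"tz": -1.35,"ax": 0,"ay": 0,"az": 0,"claw": 6.0},
  {"tx": 2.3,"ty": 2.45,"tz": -1.35,"ax": 0,"ay": 0,"az": 0,"claw": 6.0},
  {"tx": 2.5,"ty": 2.6,"tz": 0.6,"ax": 0.02,"ay": 0.015,"az": 0.105,"claw": 6.0},
  {"tx": 2.75,"ty": 2.35,"tz": 0.55,"ax": 0.02,"ay": 0.02,"az": 0.11,"claw": 6.0},
  {"tx": 2.95,"ty": 2.05,"tz": 0.6,"ax": 0.02,"ay": 0.015,"az": 0.105,"claw": 6.0},
  {"tx": 3.2,"ty": 1.75,"tz": 0.55,"ax": 0.02,"ay": 0.015,"az": 0.105,"claw": 6.0},
  {"tx": 3.3,"ty": 1.4,"tz": 0.65,"ax": 0.02,"ay": 0.015,"az": 0.105,"claw": 6.0},
])

```text
time_s: 0.98
tcp_pos: [0.3339, 0.2884, 0.2612]
ee_rot: [[0.682, -0.721, 0.12], [-0.73, -0.682, 0.044], [0.05, -0.118, -0.992]]
wrist_force: [1.2, 0.3, -0.7]
gripper_width: 0.689
gripper_force: 0.0
```

>>> drive_tool([
  {"tx": 3.45,"ty": 1.05,"tz": 0.6,"ax": 0.02,"ay": 0.02,"az": 0.11,"claw": 6.0},
  {"tx": 3.5,"ty": 0.7,"tz": 0.7,"ax": 0.02,"ay": 0.015,"az": 0.105,"claw": 6.0},
  {"tx": 3.55,"ty": 0.35,"tz": 0.75,"ax": 0.015,"ay": 0.015,"az": 0.105,"claw": 6.0},
  {"tx": 3.6,"ty": -0.05,"tz": 0.75,"ax": 0.02,"ay": 0.015,"az": 0.105,"claw": 6.0},
  {"tx": 3.55,"ty": -0.4,"tz": 0.85,"ax": 0.02,"ay": 0.02,"az": 0.11,"claw": 6.0},
  {"tx": 3.45,"ty": -0.75,"tz": 0.9,"ax": 0.02,"ay": 0.015,"az": 0.105,"claw": 6.0},
  {"tx": 3.35,"ty": -1.1,"tz": 1.0,"ax": 0.02,"ay": 0.015,"az": 0.105,"claw": 6.0},
  {"tx": 3.2,"ty": -1.4,"tz": 1.05,"ax": 0.02,"ay": 0.015,"az": 0.105,"claw": 6.0},
  {"tx": 0,"ty": 0,"tz": 0,"ax": 0,"ay": 0,"az": 0,"claw": 6.0},
])

```text
time_s: 1.73
tcp_pos: [0.4665, 0.0295, 0.2133]
ee_rot: [[-0.111, -0.949, 0.295], [-0.994, 0.106, -0.032], [-0.001, -0.297, -0.955]]
wrist_force: [-0.6, -0.3, -0.4]
gripper_width: 0.69
gripper_force: 0.0
```

```bash
sed -i 's/ if abs(x)>1e-9}/}/' h.py; python3 - <<'E'
from h import *
u,v,n,R=frame(-5.9,17.5)
s=sense(); print(s["tcp_pos"],s["wrist_force"],s["gripper_width"],s["time_s"])
img,W=cloud("wrist"); save("c2",img)
O=np.array([.5503,.0253,.1557])
C=(W-O)@np.c_[u,v,n]
m=(C[...,2]>.02)&(C[...,2]<.045)&(abs(C[...,0]+.062)<.03)&(abs(C[...,1])<.06); P=C[m]
print("pull",len(P)); len(P) and print(P.min(0),P.max(0),np.median(P,0))
b=(abs(C[...,2]-.008)<.01)&(abs(C[...,0])<.1)&(abs(C[...,1])<.1);print("board z",np.median(C[b],0),np.percentile(C[b],[1,99],axis=0))
g=O-.062*u+.012*n
rows([(g,R)],6.0,n=4)
E
```

```text
[0.46651952 0.02951381 0.21328553] [-0.62223489 -0.33093801 -0.37036127] 0.6895616220642589 1.7333
pull 1339
[-0.06679178 -0.03712052  0.02001288] [-0.05470847  0.02528616  0.03862988] [-0.06070984 -0.00959616  0.03639748]
board z [-0.00451078 -0.0348425   0.00682362] [[-0.088948   -0.08514547  0.00522422]
 [ 0.08861363  0.07764476  0.00838363]]
[{"tx":-0.05,"ty":-0.0,"tz":1.7,"ax":0.0,"ay":-0.0,"az":-0.0,"claw":6.0},{"tx":-0.1,"ty":-0.05,"tz":1.75,"ax":0.0,"ay":-0.0,"az":-0.0,"claw":6.0},{"tx":-0.05,"ty":0.0,"tz":1.7,"ax":0.0,"ay":-0.0,"az":-0.005,"claw":6.0},{"tx":-0.05,"ty":-0.0,"tz":1.75,"ax":0.005,"ay":-0.0,"az":0.0,"claw":6.0}]
end [0.4878 0.0316 0.1484]
```

View pics/c2.png

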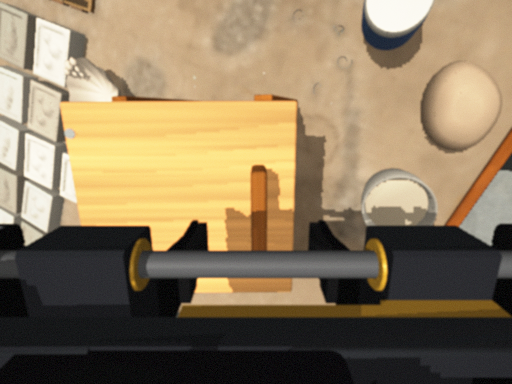

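The wrist picture shows the pull at pixel (259,210), centred between the fingers along their closing line. Going down to grip.

>>> drive_tool([
  {"tx": -0.05,"ty": 0,"tz": 1.7,"ax": 0,"ay": 0,"az": 0,"claw": 6.0},
  {"tx": -0.05,"ty": -0.05,"tz": 1.75,"ax": 0,"ay": 0,"az": 0,"claw": 6.0},
  {"tx": -0.05,"ty": 0,"tz": 1.7,"ax": 0,"ay": 0,"az": -0.005,"claw": 6.0},
  {"tx": 0,"ty": -0.1,"tz": 1.75,"ax": 0.005,"ay": 0,"az": 0,"claw": 6.0},
  {"tx": 0,"ty": 0,"tz": 0,"ax": 0,"ay": 0,"az": 0,"claw": 0},
  {"tx": 0,"ty": 0,"tz": 0,"ax": 0,"ay": 0,"az": 0,"claw": 0},
  {"tx": 0,"ty": 0,"tz": 0,"ax": 0,"ay": 0,"az": 0,"claw": 0},
  {"tx": 0,"ty": 0,"tz": 0,"ax": 0,"ay": 0,"az": 0,"claw": 0},
  {"tx": 0,"ty": 0,"tz": 0,"ax": 0,"ay": 0,"az": 0,"claw": 0},
])

```text
time_s: 2.53
tcp_pos: [0.4899, 0.0343, 0.1513]
ee_rot: [[-0.095, -0.947, 0.306], [-0.995, 0.092, -0.027], [-0.003, -0.307, -0.952]]
wrist_force: [-0.6, 0.0, -0.6]
gripper_width: 0.393
gripper_force: 0.0
```

```bash
python3 - <<'E'
from h import *
s=sense(); print(s["tcp_pos"],s["wrist_force"],s["gripper_width"]*.087,s["gripper_force"],s["time_s"])
p=np.array(s["tcp_pos"]);R=np.array(s["ee_rot"]); slope=np.degrees(np.arcsin(-R[2,1])); print("slope",slope)
O=np.array([.5503,.0253,.1557]);u,v,n,_=frame(-5.9,17.5); piv=O+.0785*u
way=[]
for a in np.arange(2,20.1,2):
    Q=Ro.from_rotvec(np.radians(a)*-(-v)).as_matrix()  # +v rotation lowers +u / raises front
    way.append((piv+Q@(p-piv),Q@R))
print("piv",piv,"end z",way[-1][0])
rows(way,0,n=1)
E
```

```text
[0.48989274 0.0342898  0.15134717] [-0.58465481  0.04181252 -0.6224137 ] 0.034210505992800545 0.0 2.5333
slope 17.893351648280714
piv [0.6247702  0.01760425 0.17930541] end z [0.48853217 0.0344304  0.19950632]
[{"tx":-0.0,"ty":-0.05,"tz":-0.5,"ax":-0.035,"ay":-0.0,"az":0.0,"claw":0},{"tx":-0.0,"ty":-0.05,"tz":-0.45,"ax":-0.035,"ay":-0.0,"az":0.0,"claw":0},{"tx":-0.0,"ty":-0.1,"tz":-0.5,"ax":-0.035,"ay":-0.0,"az":0.0,"claw":0},{"tx":-0.0,"ty":-0.05,"tz":-0.45,"ax":-0.035,"ay":-0.0,"az":0.0,"claw":0},{"tx":-0.0,"ty":-0.05,"tz":-0.5,"ax":-0.035,"ay":-0.0,"az":0.0,"claw":0},{"tx":-0.0,"ty":-0.05,"tz":-0.5,"ax":-0.035,"ay":-0.0,"az":0.0,"claw":0},{"tx":-0.0,"ty":-0.1,"tz":-0.45,"ax":-0.035,"ay":-0.0,"az":0.0,"claw":0},{"tx":-0.0,"ty":-0.05,"tz":-0.5,"ax":-0.035,"ay":-0.0,"az":0.0,"claw":0},{"tx":-0.0,"ty":-0.05,"tz":-0.45,"ax":-0.035,"ay":-0.0,"az":0.0,"claw":0},{"tx":-0.0,"ty":-0.05,"tz":-0.5,"ax":-0.035,"ay":-0.0,"az":0.0,"claw":0}]
end [0.4884 0.0343 0.1995]
```

>>> drive_tool([
  {"tx": 0,"ty": 0,"tz": 0,"ax": 0,"ay": 0,"az": 0,"claw": 0},
  {"tx": 0,"ty": 0,"tz": 0,"ax": 0,"ay": 0,"az": 0,"claw": 0},
  {"tx": 0,"ty": 0,"tz": 0,"ax": 0,"ay": 0,"az": 0,"claw": 0},
  {"tx": 0,"ty": 0,"tz": 0,"ax": 0,"ay": 0,"az": 0,"claw": 0},
  {"tx": 0,"ty": 0,"tz": 0,"ax": 0,"ay": 0,"az": 0,"claw": 0},
  {"tx": 0,"ty": 0,"tz": 0,"ax": 0,"ay": 0,"az": 0,"claw": 0},
])

```text
time_s: 3.03
tcp_pos: [0.4888, 0.0333, 0.1499]
ee_rot: [[-0.097, -0.948, 0.303], [-0.995, 0.092, -0.029], [-0.001, -0.304, -0.953]]
wrist_force: [-5.1, 0.6, 4.9]
gripper_width: 0.134
gripper_force: 30.0
```

>>> drive_tool([
  {"tx": 0,"ty": -0.05,"tz": -0.5,"ax": -0.035,"ay": 0,"az": 0,"claw": 0},
  {"tx": 0,"ty": -0.05,"tz": -0.45,"ax": -0.035,"ay": 0,"az": 0,"claw": 0},
  {"tx": 0,"ty": -0.1,"tz": -0.5,"ax": -0.035,"ay": 0,"az": 0,"claw": 0},
  {"tx": 0,"ty": -0.05,"tz": -0.45,"ax": -0.035,"ay": 0,"az": 0,"claw": 0},
])

```text
time_s: 3.37
tcp_pos: [0.4871, 0.0342, 0.1691]
ee_rot: [[-0.096, -0.981, 0.167], [-0.995, 0.094, -0.014], [-0.002, -0.168, -0.986]]
wrist_force: [-0.3, 0.0, -2.0]
gripper_width: 0.139
gripper_force: 30.0
```

>>> drive_tool([
  {"tx": 0,"ty": -0.05,"tz": -0.5,"ax": -0.035,"ay": 0,"az": 0,"claw": 0},
  {"tx": 0,"ty": -0.05,"tz": -0.5,"ax": -0.035,"ay": 0,"az": 0,"claw": 0},
  {"tx": 0,"ty": -0.1,"tz": -0.45,"ax": -0.035,"ay": 0,"az": 0,"claw": 0},
  {"tx": 0,"ty": -0.05,"tz": -0.5,"ax": -0.035,"ay": 0,"az": 0,"claw": 0},
  {"tx": 0,"ty": -0.05,"tz": -0.45,"ax": -0.035,"ay": 0,"az": 0,"claw": 0},
  {"tx": 0,"ty": 0,"tz": 0,"ax": 0,"ay": 0,"az": 0,"claw": 0},
  {"tx": 0,"ty": 0,"tz": 0,"ax": 0,"ay": 0,"az": 0,"claw": 0},
])

```text
time_s: 3.95
tcp_pos: [0.4879, 0.0338, 0.1926]
ee_rot: [[-0.097, -0.995, -0.004], [-0.995, 0.097, 0.002], [-0.001, 0.005, -1.0]]
wrist_force: [-0.6, 0.1, -2.6]
gripper_width: 0.136
gripper_force: 30.0
```

```bash
python3 - <<'E'
from h import *
s=sense(); p=np.array(s["tcp_pos"]);R=np.array(s["ee_rot"]); print(p,"slope tool",np.degrees(np.arcsin(-R[2,1])))
_,W=cloud("top"); i2,_2=cloud("side")
yc=(W[...,0]>.44)&(W[...,0]<.66)&(W[...,1]>-.08)&(W[...,1]<.13)&(W[...,2]>.13)&(W[...,2]<.23)
P=W[yc]; x=np.median(P[:,0])
# far half of the board only (arm hides the near part)
P=P[P[:,0]>.53]; A=np.c_[P[:,:2],np.ones(len(P))]; w=np.ones(len(P),bool)
for _ in range(6):
    co=np.linalg.lstsq(A[w],P[w,2],rcond=None)[0]; w=abs(P[:,2]-A@co)<.004
print("slope",np.degrees(np.arctan(np.hypot(*co[:2]))),co,w.sum(),"z at .54,.63",co@[.46,.035,1],co@[.63,.018,1])
save("d",i2[150:320,180:340].repeat(3,0).repeat(3,1))
E
```

```text
[0.48792683 0.03376358 0.19255004] slope tool -0.261722831373574
slope 0.5478810754371888 [-0.00930708 -0.00219591  0.19216563] 1576 z at .54,.63 0.18780751383489802 0.186262641216095
```

View pics/d.png

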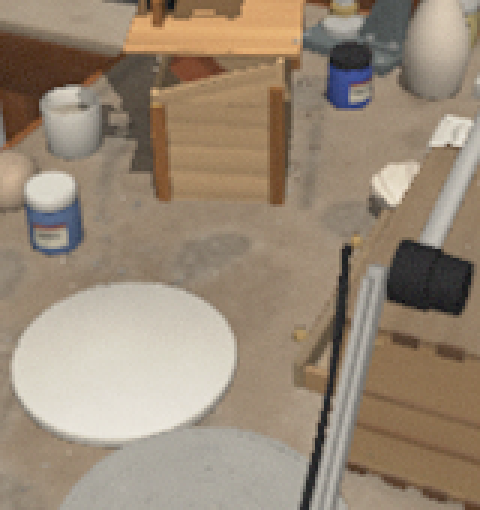

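Level board, lip still behind the back wall (side crop: board at (210,35), lip edge at (285,60)); step 1 looks met. I'll lift next, checking the vise against the landing patch.

>>> drive_tool([
  {"tx": 0,"ty": 0,"tz": -0.8,"ax": 0,"ay": 0,"az": 0,"claw": 0},
  {"tx": 0,"ty": 0,"tz": -1.5,"ax": 0,"ay": 0,"az": 0,"claw": 0},
  {"tx": 0,"ty": 0,"tz": -2.0,"ax": 0,"ay": 0,"az": 0,"claw": 0},
  {"tx": 0,"ty": 0,"tz": -1.7,"ax": 0,"ay": 0,"az": 0,"claw": 0},
  {"tx": 0,"ty": 0,"tz": 0,"ax": 0,"ay": 0,"az": 0,"claw": 0},
])

```text
time_s: 4.47
tcp_pos: [0.4897, 0.034, 0.2574]
ee_rot: [[-0.095, -0.995, 0.004], [-0.995, 0.095, 0.003], [-0.003, -0.003, -1.0]]
wrist_force: [0.2, 0.1, -1.1]
gripper_width: 0.139
gripper_force: 30.0
```

```bash
python3 - <<'E'
from h import *
z=np.load("a.npz"); W=z["tw"]; 
m=(W[...,2]>.015)&(W[...,0]>.56)&(W[...,0]<.72)&(W[...,1]>.2)&(W[...,1]<.4); P=W[m]
a=-20; u,v,n,_=frame(a,0)
c=np.array([.51,.24]); L=np.c_[(P[:,:2]-c)@u[:2],(P[:,:2]-c)@v[:2]]
near=P[L[:,0]<.13]; print("vise pts in cover footprint +40mm",len(near)); print(near[np.argsort(L[L[:,0]<.13][:,0])][:12].round(3))
s=sense(); print(s["tcp_pos"],s["wrist_force"],np.array(s["ee_rot"]).round(3))
u,v,n,R=frame(-20,6); O=np.array([.51,.24,.009]); g=O-.061*u+.0135*n; print(g)
h=g+[0,0,.235]
rows([(h,R),(g+[0,0,.03],R)],0)
E
```

```text
vise pts in cover footprint +40mm 310
[[0.616 0.359 0.264]
 [0.619 0.365 0.263]
 [0.617 0.36  0.257]
 [0.618 0.361 0.267]
 [0.622 0.371 0.26 ]
 [0.617 0.357 0.259]
 [0.618 0.358 0.267]
 [0.621 0.367 0.264]
 [0.62  0.362 0.269]
 [0.623 0.37  0.267]
 [0.618 0.357 0.265]
 [0.622 0.366 0.271]]
[0.48971106 0.03403354 0.25739344] [ 0.18940091  0.11446319 -1.07881669] [[-0.095 -0.995  0.004]
 [-0.995  0.095  0.003]
 [-0.003 -0.003 -1.   ]]
[0.45166673 0.26123157 0.01604981]
[{"tx":-3.2,"ty":0.85,"tz":0.1,"ax":0.015,"ay":0.0,"az":0.035,"claw":0},{"tx":-3.15,"ty":0.95,"tz":0.1,"ax":0.015,"ay":0.005,"az":0.035,"claw":0},{"tx":-3.1,"ty":1.1,"tz":0.05,"ax":0.015,"ay":0.0,"az":0.04,"claw":0},{"tx":-3.05,"ty":1.2,"tz":0.0,"ax":0.015,"ay":0.005,"az":0.035,"claw":0},{"tx":-3.05,"ty":1.3,"tz":0.05,"ax":0.01,"ay":0.0,"az":0.035,"claw":0},{"tx":-2.95,"ty":1.4,"tz":-0.05,"ax":0.015,"ay":0.005,"az":0.035,"claw":0},{"tx":-2.95,"ty":1.5,"tz":-0.05,"ax":0.015,"ay":0.0,"az":0.04,"claw":0},{"tx":0.0,"ty":0.35,"tz":3.4,"ax":0.0,"ay":0.0,"az":-0.0,"claw":0},{"tx":0.0,"ty":0.35,"tz":3.4,"ax":0.0,"ay":0.0,"az":-0.0,"claw":0},{"tx":0.05,"ty":0.35,"tz":3.4,"ax":0.0,"ay":0.0,"az":-0.0,"claw":0}]
[{"tx":-0.0,"ty":0.35,"tz":3.4,"ax":0.0,"ay":0.0,"az":-0.0,"claw":0},{"tx":0.0,"ty":0.35,"tz":3.4,"ax":0.0,"ay":0.0,"az":-0.0,"claw":0},{"tx":0.0,"ty":0.35,"tz":3.4,"ax":0.0,"ay":0.0,"az":-0.0,"claw":0}]
end [0.4518 0.2613 0.0462]
```

>>> drive_tool([
  {"tx": -3.2,"ty": 0.85,"tz": 0.1,"ax": 0.015,"ay": 0,"az": 0.035,"claw": 0},
  {"tx": -3.15,"ty": 0.95,"tz": 0.1,"ax": 0.015,"ay": 0.005,"az": 0.035,"claw": 0},
  {"tx": -3.1,"ty": 1.1,"tz": 0.05,"ax": 0.015,"ay": 0,"az": 0.04,"claw": 0},
  {"tx": -3.05,"ty": 1.2,"tz": 0,"ax": 0.015,"ay": 0.005,"az": 0.035,"claw": 0},
  {"tx": -3.05,"ty": 1.3,"tz": 0.05,"ax": 0.01,"ay": 0,"az": 0.035,"claw": 0},
  {"tx": -2.95,"ty": 1.4,"tz": -0.05,"ax": 0.015,"ay": 0.005,"az": 0.035,"claw": 0},
  {"tx": -2.95,"ty": 1.5,"tz": -0.05,"ax": 0.015,"ay": 0,"az": 0.04,"claw": 0},
  {"tx": 0,"ty": 0,"tz": 0,"ax": 0,"ay": 0,"az": 0,"claw": 0},
])

```text
time_s: 5.13
tcp_pos: [0.4489, 0.2656, 0.246]
ee_rot: [[-0.34, -0.936, 0.09], [-0.94, 0.338, -0.034], [0.001, -0.096, -0.995]]
wrist_force: [-0.1, -0.9, -0.3]
gripper_width: 0.137
gripper_force: 30.0
```

```bash
python3 - <<'E'
from h import *
z=np.load("a.npz"); W=z["tw"]; P=W[(W[...,2]>.012)&(W[...,2]<.3)]
u,v,n,_=frame(-20,0); c=np.array([.51,.24]); L=np.c_[(P[:,:2]-c)@u[:2],(P[:,:2]-c)@v[:2]]
k=(abs(L[:,0])<.13)&(abs(L[:,1])<.10); print(k.sum()); q=np.argsort(abs(L[k][:,0])); print(np.c_[P[k],L[k]][q][:8].round(3))
s=sense(); p=np.array(s["tcp_pos"]); print(p,np.array(s["ee_rot"]).round(3))
# board plane now
img,W=cloud("top"); uu,vv,nn,_=frame(-20,6); O=p+.061*uu-.0135*nn; C=(W-O)@np.c_[uu,vv,nn]
b=(abs(C[...,2]-.008)<.015)&(C[...,0]>-.03)&(C[...,0]<.11)&(abs(C[...,1])<.11)
B=C[b]; print(b.sum(),np.median(B,0),np.percentile(B,[1,99],axis=0)); A=np.c_[B[:,:2],np.ones(len(B))]; print(np.linalg.lstsq(A,B[:,2],rcond=None)[0])
u,v,n,R=frame(-20,6); g=np.array([.51,.24,.009])-.061*u+.0135*n
rows([(g+[0,0,.025],R)],0); rows([(g,R)],0,n=4)
E
```

```text
2
[[ 0.593  0.104  0.17   0.124 -0.1  ]
 [ 0.597  0.102  0.177  0.129 -0.1  ]]
[0.44886595 0.26562787 0.24604836] [[-0.34  -0.936  0.09 ]
 [-0.94   0.338 -0.034]
 [ 0.001 -0.096 -0.995]]
2849 [ 0.04309555 -0.02040969  0.00727454] [[-0.02832818 -0.08606569  0.00199949]
 [ 0.09044061  0.07919718  0.01203377]]
[-0.01521039 -0.00428941  0.00771964]
[{"tx":0.0,"ty":0.25,"tz":3.4,"ax":0.0,"ay":-0.0,"az":0.0,"claw":0},{"tx":0.0,"ty":0.3,"tz":3.4,"ax":0.005,"ay":-0.0,"az":0.0,"claw":0},{"tx":0.0,"ty":0.25,"tz":3.4,"ax":-0.0,"ay":-0.0,"az":0.0,"claw":0},{"tx":0.05,"ty":0.3,"tz":3.4,"ax":0.0,"ay":-0.0,"az":0.0,"claw":0},{"tx":-0.0,"ty":0.3,"tz":3.4,"ax":0.005,"ay":-0.0,"az":0.0,"claw":0},{"tx":-0.0,"ty":0.3,"tz":3.45,"ax":-0.0,"ay":-0.005,"az":0.0,"claw":0}]
end [0.4515 0.2612 0.0408]
[{"tx":0.0,"ty":0.45,"tz":5.75,"ax":0.0,"ay":-0.0,"az":0.0,"claw":0},{"tx":0.0,"ty":0.45,"tz":5.7,"ax":0.005,"ay":-0.0,"az":0.0,"claw":0},{"tx":0.05,"ty":0.5,"tz":5.75,"ax":0.0,"ay":-0.0,"az":0.0,"claw":0},{"tx":-0.0,"ty":0.5,"tz":5.7,"ax":0.005,"ay":-0.005,"az":0.0,"claw":0}]
end [0.4515 0.2611 0.0162]
```

>>> drive_tool([
  {"tx": 0,"ty": 0.25,"tz": 3.4,"ax": 0,"ay": 0,"az": 0,"claw": 0},
  {"tx": 0,"ty": 0.3,"tz": 3.4,"ax": 0.005,"ay": 0,"az": 0,"claw": 0},
  {"tx": 0,"ty": 0.25,"tz": 3.4,"ax": 0,"ay": 0,"az": 0,"claw": 0},
  {"tx": 0,"ty": 0.3,"tz": 3.4,"ax": 0,"ay": 0,"az": 0,"claw": 0},
  {"tx": 0,"ty": 0.3,"tz": 3.4,"ax": 0.005,"ay": 0,"az": 0,"claw": 0},
  {"tx": 0,"ty": 0.3,"tz": 3.4,"ax": 0,"ay": 0,"az": 0,"claw": 0},
  {"tx": 0,"ty": 0.1,"tz": 0.8,"ax": 0,"ay": 0,"az": 0,"claw": 0},
  {"tx": 0,"ty": 0,"tz": 0,"ax": 0,"ay": 0,"az": 0,"claw": 0},
])

```text
time_s: 5.85
tcp_pos: [0.4516, 0.257, 0.032]
ee_rot: [[-0.345, -0.934, 0.094], [-0.938, 0.342, -0.044], [0.009, -0.103, -0.995]]
wrist_force: [1.1, -0.5, -1.3]
gripper_width: 0.144
gripper_force: 30.0
```

>>> drive_tool([
  {"tx": 0,"ty": 0.05,"tz": 0.5,"ax": 0,"ay": 0,"az": 0,"claw": 0},
  {"tx": 0,"ty": 0,"tz": 0.4,"ax": 0,"ay": 0,"az": 0,"claw": 0},
  {"tx": 0,"ty": 0.05,"tz": 0.3,"ax": 0,"ay": 0,"az": 0,"claw": 0},
  {"tx": 0,"ty": 0,"tz": 0.2,"ax": 0,"ay": 0,"az": 0,"claw": 0},
])

```text
time_s: 6.18
tcp_pos: [0.454, 0.26, 0.0213]
ee_rot: [[-0.344, -0.933, 0.1], [-0.939, 0.342, -0.036], [-0.0, -0.107, -0.994]]
wrist_force: [-0.6, 0.2, -1.2]
gripper_width: 0.135
gripper_force: 30.0
```

>>> drive_tool([
  {"tx": 0,"ty": 0,"tz": 0.2,"ax": 0,"ay": 0,"az": 0,"claw": 0},
  {"tx": 0,"ty": 0,"tz": 0.2,"ax": 0,"ay": 0,"az": 0,"claw": 0},
  {"tx": 0,"ty": 0,"tz": 0.1,"ax": 0,"ay": 0,"az": 0,"claw": 0},
  {"tx": 0,"ty": 0,"tz": 0,"ax": 0,"ay": 0,"az": 0,"claw": 0},
])

```text
time_s: 6.52
tcp_pos: [0.4541, 0.2596, 0.0166]
ee_rot: [[-0.344, -0.934, 0.1], [-0.939, 0.342, -0.037], [0.001, -0.106, -0.994]]
wrist_force: [-4.0, -1.5, 7.1]
gripper_width: 0.137
gripper_force: 30.0
```

Board is down. Releasing, backing off, and checking the cover.

>>> drive_tool([
  {"tx": 0,"ty": 0,"tz": 0,"ax": 0,"ay": 0,"az": 0,"claw": 4.0},
  {"tx": 0,"ty": 0,"tz": 0,"ax": 0,"ay": 0,"az": 0,"claw": 4.0},
  {"tx": 0,"ty": 0,"tz": 0,"ax": 0,"ay": 0,"az": 0,"claw": 4.0},
  {"tx": 0,"ty": 0,"tz": 0,"ax": 0,"ay": 0,"az": 0,"claw": 4.0},
  {"tx": 0,"ty": 0,"tz": 0,"ax": 0,"ay": 0,"az": 0,"claw": 4.0},
  {"tx": 0,"ty": 0,"tz": -2,"ax": 0,"ay": 0,"az": 0,"claw": 4.0},
  {"tx": 0,"ty": 0,"tz": -3.5,"ax": 0,"ay": 0,"az": 0,"claw": 4.0},
  {"tx": 0,"ty": 0,"tz": -3.5,"ax": 0,"ay": 0,"az": 0,"claw": 5.4},
  {"tx": 0,"ty": 0,"tz": -3.5,"ax": 0,"ay": 0,"az": 0,"claw": 5.4},
  {"tx": 0,"ty": 0,"tz": -3.5,"ax": 0,"ay": 0,"az": 0,"claw": 5.4},
])

```text
time_s: 7.35
tcp_pos: [0.4377, 0.2651, 0.1759]
ee_rot: [[-0.344, -0.934, 0.098], [-0.939, 0.342, -0.038], [0.002, -0.105, -0.994]]
wrist_force: [0.9, 0.8, -0.6]
gripper_width: 0.583
gripper_force: 0.0
```

```bash
python3 - <<'E'
from h import *
s=sense(); p=np.array(s["tcp_pos"]); print(p,s["joints"],s["time_s"])
img,W=cloud("top"); I=img; hsv=cv2.cvtColor(I,cv2.COLOR_RGB2HSV)
P=W[(W[...,0]>.53)&(W[...,0]<.63)&(W[...,1]>.16)&(W[...,1]<.30)&(W[...,2]>.005)&(W[...,2]<.05)]
print("cover z",len(P),np.percentile(P[:,2],[2,50,98])); A=np.c_[P[:,:2],np.ones(len(P))]; co=np.linalg.lstsq(A,P[:,2],rcond=None)[0]; print(co,np.degrees(np.arctan(np.hypot(*co[:2]))))
np.savez("b.npz",i=img,w=W)
# bin rim: points z in .125-.182 near bin
B=W[(abs(W[...,0]-.555)<.1)&(abs(W[...,1]-.025)<.11)&(W[...,2]>.128)&(W[...,2]<.185)]; print("rim",len(B),cv2.minAreaRect(B[:,:2].astype(np.float32)*1000))
c=img[130:250,130:300].repeat(4,0).repeat(4,1); save("e",c)
# view pose over the bin: tool x=u, y=-v, lean 28
u,v,n,_=frame(-5.9,0); t=np.radians(28); a=-np.sin(t)*u+np.cos(t)*n; R=np.c_[np.cross(-v,-a),-v,-a]; print(R.round(3))
bc=np.array([.554,.025,0]); G=bc-.035*u+.112*n
view=G+.12*a; print("view",view)
rows([(np.array([.47,.15,.28]),frame(-20,0)[3]@Ro.from_rotvec([0,0,-.6]).as_matrix()),(view,R)],5.4)
E
```

```text
[0.4377196  0.26510991 0.17589151] [ 52.94232937  11.6956796  -24.58982229   7.36107755 -52.30702957
 -77.50885478] 7.35
cover z 1233 [0.00772253 0.02331751 0.029808  ]
[ 0.04977178 -0.02117432 -0.00036652] 3.0960347658432994
rim 1094 ((553.2353515625, 24.314773559570312), (178.88429260253906, 142.5178680419922), 84.31209564208984)
[[ 0.878 -0.103  0.467]
 [-0.091 -0.995 -0.048]
 [ 0.469 -0.    -0.883]]
view [0.46314724 0.03438872 0.21795371]
[{"tx":1.65,"ty":-1.3,"tz":-1.5,"ax":-0.02,"ay":-0.005,"az":-0.1,"claw":5.4},{"tx":1.8,"ty":-1.1,"tz":-1.5,"ax":-0.02,"ay":-0.005,"az":-0.1,"claw":5.4},{"tx":1.9,"ty":-0.9,"tz":-1.55,"ax":-0.015,"ay":-0.0,"az":-0.1,"claw":5.4},{"tx":1.95,"ty":-0.65,"tz":-1.55,"ax":-0.02,"ay":-0.005,"az":-0.1,"claw":5.4},{"tx":2.0,"ty":-0.45,"tz":-1.6,"ax":-0.02,"ay":-0.005,"az":-0.1,"claw":5.4},{"tx":2.0,"ty":-0.25,"tz":-1.6,"ax":-0.015,"ay":-0.005,"az":-0.1,"claw":5.4},{"tx":1.0,"ty":0.35,"tz":0.55,"ax":0.025,"ay":0.04,"az":-0.11,"claw":5.4},{"tx":0.95,"ty":0.4,"tz":0.6,"ax":0.03,"ay":0.04,"az":-0.105,"claw":5.4},{"tx":0.85,"ty":0.6,"tz":0.6,"ax":0.025,"ay":0.035,"az":-0.11,"claw":5.4},{"tx":0.8,"ty":0.65,"tz":0.65,"ax":0.025,"ay":0.04,"az":-0.11,"claw":5.4}]
[{"tx":0.65,"ty":0.75,"tz":0.65,"ax":0.03,"ay":0.04,"az":-0.105,"claw":5.4},{"tx":0.55,"ty":0.85,"tz":0.6,"ax":0.025,"ay":0.04,"az":-0.11,"claw":5.4},{"tx":0.45,"ty":0.9,"tz":0.65,"ax":0.03,"ay":0.035,"az":-0.11,"claw":5.4},{"tx":0.3,"ty":1.0,"tz":0.65,"ax":0.025,"ay":0.04,"az":-0.105,"claw":5.4},{"tx":0.2,"ty":1.0,"tz":0.6,"ax":0.025,"ay":0.04,"az":-0.11,"claw":5.4},{"tx":0.05,"ty":1.05,"tz":0.55,"ax":0.03,"ay":0.035,"az":-0.11,"claw":5.4},{"tx":-0.1,"ty":1.05,"tz":0.55,"ax":0.025,"ay":0.04,"az":-0.105,"claw":5.4}]
end [0.4631 0.0345 0.2181]
```

View pics/e.png

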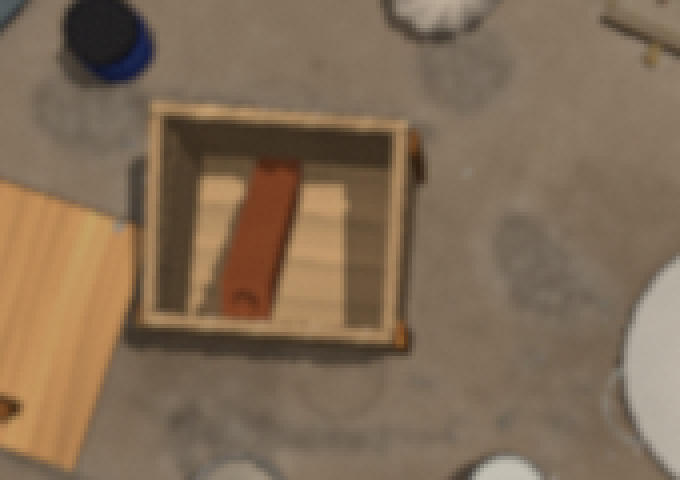

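The crop shows the post (red, from (275,160) at the back to (245,310) at the front rim) and the cover flat beside the bin. I'll measure the post in the bin frame and move to the viewing pose.

>>> drive_tool([
  {"tx": 1.65,"ty": -1.3,"tz": -1.5,"ax": -0.02,"ay": -0.005,"az": -0.1,"claw": 5.4},
  {"tx": 1.8,"ty": -1.1,"tz": -1.5,"ax": -0.02,"ay": -0.005,"az": -0.1,"claw": 5.4},
  {"tx": 1.9,"ty": -0.9,"tz": -1.55,"ax": -0.015,"ay": 0,"az": -0.1,"claw": 5.4},
  {"tx": 1.95,"ty": -0.65,"tz": -1.55,"ax": -0.02,"ay": -0.005,"az": -0.1,"claw": 5.4},
  {"tx": 2.0,"ty": -0.45,"tz": -1.6,"ax": -0.02,"ay": -0.005,"az": -0.1,"claw": 5.4},
  {"tx": 2.0,"ty": -0.25,"tz": -1.6,"ax": -0.015,"ay": -0.005,"az": -0.1,"claw": 5.4},
  {"tx": 1.0,"ty": 0.35,"tz": 0.55,"ax": 0.025,"ay": 0.04,"az": -0.11,"claw": 5.4},
  {"tx": 0.95,"ty": 0.4,"tz": 0.6,"ax": 0.03,"ay": 0.04,"az": -0.105,"claw": 5.4},
  {"tx": 0.85,"ty": 0.6,"tz": 0.6,"ax": 0.025,"ay": 0.035,"az": -0.11,"claw": 5.4},
  {"tx": 0.8,"ty": 0.65,"tz": 0.65,"ax": 0.025,"ay": 0.04,"az": -0.11,"claw": 5.4},
])

```text
time_s: 8.23
tcp_pos: [0.4655, 0.105, 0.2489]
ee_rot: [[0.624, -0.766, 0.155], [-0.762, -0.64, -0.098], [0.174, -0.057, -0.983]]
wrist_force: [0.6, -0.7, 0.7]
gripper_width: 0.62
gripper_force: 0.0
```

>>> drive_tool([
  {"tx": 0.65,"ty": 0.75,"tz": 0.65,"ax": 0.03,"ay": 0.04,"az": -0.105,"claw": 5.4},
  {"tx": 0.55,"ty": 0.85,"tz": 0.6,"ax": 0.025,"ay": 0.04,"az": -0.11,"claw": 5.4},
  {"tx": 0.45,"ty": 0.9,"tz": 0.65,"ax": 0.03,"ay": 0.035,"az": -0.11,"claw": 5.4},
  {"tx": 0.3,"ty": 1.0,"tz": 0.65,"ax": 0.025,"ay": 0.04,"az": -0.105,"claw": 5.4},
  {"tx": 0.2,"ty": 1.0,"tz": 0.6,"ax": 0.025,"ay": 0.04,"az": -0.11,"claw": 5.4},
  {"tx": 0.05,"ty": 1.05,"tz": 0.55,"ax": 0.03,"ay": 0.035,"az": -0.11,"claw": 5.4},
  {"tx": -0.1,"ty": 1.05,"tz": 0.55,"ax": 0.025,"ay": 0.04,"az": -0.105,"claw": 5.4},
  {"tx": 0,"ty": 0,"tz": 0,"ax": 0,"ay": 0,"az": 0,"claw": 5.4},
])

```text
time_s: 8.9
tcp_pos: [0.456, 0.0279, 0.2071]
ee_rot: [[0.886, -0.107, 0.452], [-0.089, -0.994, -0.061], [0.455, 0.013, -0.89]]
wrist_force: [-0.6, -1.3, 0.1]
gripper_width: 0.622
gripper_force: 0.0
```

```bash
cat >> h.py <<'E'
BU,BV,BN,_=frame(-5.75,0); BC=np.array([.5532,.0243,0]); BM=np.c_[BU,BV,BN]
def post(img,W):
    h=cv2.cvtColor(img,cv2.COLOR_RGB2HSV); C=(W-BC)@BM
    m=((h[...,0]<13)|(h[...,0]>172))&(h[...,1]>110)&(abs(C[...,0])<.075)&(abs(C[...,1])<.072)&(C[...,2]>.01)&(C[...,2]<.2)
    m=cv2.erode(m.astype(np.uint8),np.ones((3,3)))>0
    return C[m]
E
python3 - <<'E'
from h import *
s=sense(); print(s["tcp_pos"],np.array(s["ee_rot"]).round(3),s["joints"])
z=np.load("b.npz")
img,W=cloud("wrist"); save("f",img)
for nm,(i,w) in dict(top=(z["i"],z["w"]),wrist=(img,W)).items():
    P=post(i,w)
    if len(P)<20: print(nm,len(P)); continue
    print(nm,len(P),P.min(0).round(3),P.max(0).round(3))
    # upper face points: bins along x: y extent and z
    for x in np.arange(-.05,.05,.02):
        q=P[abs(P[:,0]-x)<.01]; 
        if len(q)>5: print(round(x,2),len(q),"y",np.percentile(q[:,1],[3,97]).round(3),"z",np.percentile(q[:,2],[10,50,90]).round(3))
E
```

```text
[0.45601602 0.02786908 0.20714066] [[ 0.886 -0.107  0.452]
 [-0.089 -0.994 -0.061]
 [ 0.455  0.013 -0.89 ]] [ 30.73783199  -6.47492064 -54.0387069   40.02015739 -26.11392844
  19.46877322]
top 409 [-0.059 -0.     0.03 ] [0.059 0.03  0.145]
-0.05 81 y [0.003 0.03 ] z [0.115 0.127 0.138]
-0.03 78 y [0.001 0.029] z [0.121 0.131 0.141]
-0.01 70 y [0.001 0.028] z [0.1   0.11  0.118]
0.01 65 y [0.001 0.028] z [0.079 0.087 0.097]
0.03 61 y [0.001 0.027] z [0.058 0.067 0.075]
wrist 2306 [-0.057 -0.     0.034] [0.061 0.03  0.141]
-0.05 659 y [0.001 0.029] z [0.116 0.125 0.136]
-0.03 638 y [0.001 0.029] z [0.114 0.135 0.139]
-0.01 346 y [0.001 0.028] z [0.104 0.113 0.12 ]
0.01 271 y [0.    0.028] z [0.081 0.09  0.099]
0.03 210 y [0.002 0.028] z [0.06  0.069 0.077]
```

View pics/f.png

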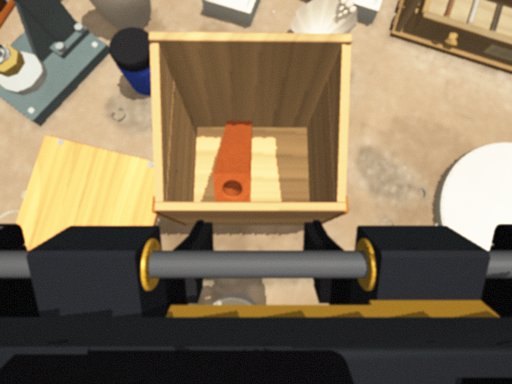

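The wrist picture shows the post's open top at (232,187) just inside the front rim; the numbers match the stated lean with y ≈ +15 mm in the bin. I'll take a somewhat steeper approach (22°) to stay away from the wrist singularity.

```bash
cat >> h.py <<'E'
def bp(x,y,z): return BC+BM@np.array([x,y,z])
def lean(deg,da=0):  # tool x=u,y=-v, back leaning deg towards the robot
    t=np.radians(deg); a=-np.sin(t)*BU+np.cos(t)*BN; return a,np.c_[np.cross(-BV,-a),-BV,-a]
E
python3 - <<'E'
from h import *
a,R=lean(22); G=bp(-.030,.0147,.1125); T=G-.019*a; print(T)
s=rows([(T+.085*a,R)],5.4,n=4); rows([(T,R)],5.4,start=s,n=6)
E
```

```text
[0.53190542 0.04121859 0.09488351]
[{"tx":0.5,"ty":-0.5,"tz":1.25,"ax":0.005,"ay":-0.025,"az":-0.0,"claw":5.4},{"tx":0.5,"ty":-0.5,"tz":1.2,"ax":0.0,"ay":-0.02,"az":-0.005,"claw":5.4},{"tx":0.55,"ty":-0.5,"tz":1.25,"ax":0.005,"ay":-0.025,"az":0.0,"claw":5.4},{"tx":0.6,"ty":-0.5,"tz":1.2,"ax":0.005,"ay":-0.02,"az":-0.0,"claw":5.4}]
end [0.5003 0.0446 0.1737]
[{"tx":-0.0,"ty":0.0,"tz":1.4,"ax":-0.0,"ay":-0.0,"az":-0.0,"claw":5.4},{"tx":-0.0,"ty":0.0,"tz":1.45,"ax":-0.0,"ay":-0.0,"az":-0.0,"claw":5.4},{"tx":-0.0,"ty":0.0,"tz":1.4,"ax":-0.0,"ay":-0.0,"az":-0.0,"claw":5.4},{"tx":-0.0,"ty":0.0,"tz":1.4,"ax":-0.0,"ay":-0.0,"az":-0.0,"claw":5.4},{"tx":-0.0,"ty":0.05,"tz":1.45,"ax":-0.0,"ay":-0.0,"az":-0.0,"claw":5.4},{"tx":-0.0,"ty":-0.0,"tz":1.4,"ax":-0.0,"ay":-0.0,"az":-0.0,"claw":5.4}]
end [0.532  0.041  0.0949]
```

>>> drive_tool([
  {"tx": 0.5,"ty": -0.5,"tz": 1.25,"ax": 0.005,"ay": -0.025,"az": 0,"claw": 5.4},
  {"tx": 0.5,"ty": -0.5,"tz": 1.2,"ax": 0,"ay": -0.02,"az": -0.005,"claw": 5.4},
  {"tx": 0.55,"ty": -0.5,"tz": 1.25,"ax": 0.005,"ay": -0.025,"az": 0,"claw": 5.4},
  {"tx": 0.6,"ty": -0.5,"tz": 1.2,"ax": 0.005,"ay": -0.02,"az": 0,"claw": 5.4},
  {"tx": 0,"ty": 0,"tz": 0,"ax": 0,"ay": 0,"az": 0,"claw": 5.4},
  {"tx": 0,"ty": 0,"tz": 0,"ax": 0,"ay": 0,"az": 0,"claw": 5.4},
])

```text
time_s: 9.45
tcp_pos: [0.5038, 0.0485, 0.1758]
ee_rot: [[0.921, -0.097, 0.377], [-0.091, -0.995, -0.034], [0.378, -0.003, -0.926]]
wrist_force: [-0.5, -0.8, 0.8]
gripper_width: 0.621
gripper_force: 0.0
```

```bash
python3 - <<'E'
from h import *
a,R=lean(22); G=bp(-.030,.0147,.1125); T=G-.019*a; s=sense();print(s["tcp_pos"]-(T+.085*a),np.array(s["ee_rot"]).round(3),R.round(3),s["joints"])
img,W=cloud("wrist"); P=post(img,W); print(len(P)); len(P) and print(np.percentile(P,[2,50,98],axis=0).round(3))
rows([(T,R)],5.4,n=5)
E
```

```text
[0.00360363 0.00404814 0.00206921] [[ 0.921 -0.097  0.377]
 [-0.091 -0.995 -0.034]
 [ 0.378 -0.003 -0.926]] [[ 0.923 -0.1    0.373]
 [-0.093 -0.995 -0.038]
 [ 0.375 -0.    -0.927]] [ 29.30352409   3.04910127 -45.76220612  29.71767788 -25.56204572
  29.86977829]
3954
[[-0.058  0.001  0.038]
 [-0.02   0.015  0.118]
 [ 0.058  0.029  0.139]]
[{"tx":-0.05,"ty":0.1,"tz":1.7,"ax":-0.0,"ay":-0.0,"az":0.0,"claw":5.4},{"tx":-0.1,"ty":0.05,"tz":1.75,"ax":-0.0,"ay":-0.0,"az":0.0,"claw":5.4},{"tx":-0.05,"ty":0.1,"tz":1.7,"ax":-0.0,"ay":-0.0,"az":0.0,"claw":5.4},{"tx":-0.05,"ty":0.1,"tz":1.75,"ax":-0.005,"ay":-0.005,"az":0.0,"claw":5.4},{"tx":-0.1,"ty":0.05,"tz":1.7,"ax":0.0,"ay":0.0,"az":0.0,"claw":5.4}]
end [0.5318 0.0413 0.0949]
```

>>> drive_tool([
  {"tx": -0.1,"ty": 0.2,"tz": 1.7,"ax": 0,"ay": 0,"az": 0,"claw": 5.4},
  {"tx": -0.1,"ty": 0.1,"tz": 1.75,"ax": 0,"ay": 0,"az": 0,"claw": 5.4},
  {"tx": -0.05,"ty": 0.1,"tz": 1.7,"ax": 0,"ay": 0,"az": 0,"claw": 5.4},
  {"tx": -0.05,"ty": 0,"tz": 1.75,"ax": -0.005,"ay": -0.005,"az": 0,"claw": 5.4},
  {"tx": -0.05,"ty": 0,"tz": 1.7,"ax": 0,"ay": 0,"az": 0,"claw": 5.4},
  {"tx": 0,"ty": 0,"tz": 0,"ax": 0,"ay": 0,"az": 0,"claw": 5.4},
])

```text
time_s: 10.0
tcp_pos: [0.5309, 0.0395, 0.1016]
ee_rot: [[0.926, -0.1, 0.364], [-0.09, -0.995, -0.044], [0.367, 0.008, -0.93]]
wrist_force: [-0.2, -0.8, -0.6]
gripper_width: 0.62
gripper_force: 0.0
```

>>> drive_tool([
  {"tx": 0,"ty": 0,"tz": 0,"ax": 0,"ay": 0,"az": 0,"claw": 0},
  {"tx": 0,"ty": 0,"tz": 0,"ax": 0,"ay": 0,"az": 0,"claw": 0},
  {"tx": 0,"ty": 0,"tz": 0,"ax": 0,"ay": 0,"az": 0,"claw": 0},
  {"tx": 0,"ty": 0,"tz": 0,"ax": 0,"ay": 0,"az": 0,"claw": 0},
  {"tx": 0,"ty": 0,"tz": 0,"ax": 0,"ay": 0,"az": 0,"claw": 0},
  {"tx": 0,"ty": 0,"tz": 0,"ax": 0,"ay": 0,"az": 0,"claw": 0},
])

```text
time_s: 10.5
tcp_pos: [0.5321, 0.0416, 0.1041]
ee_rot: [[0.924, -0.098, 0.369], [-0.09, -0.995, -0.04], [0.371, 0.004, -0.929]]
wrist_force: [-3.1, 0.5, 3.5]
gripper_width: 0.364
gripper_force: 30.0
```

```bash
python3 - <<'E'
from h import *
s=sense(); p=np.array(s["tcp_pos"]);R=np.array(s["ee_rot"]); print(p,s["gripper_width"]*87,s["gripper_force"],s["wrist_force"],s["joints"])
b=BM.T@(p-BC); print("tcp in bin",b)
# post in bin: foot (.0506,.0147,.0187) lean 42; carry tcp rigidly
F=bp(.0506,.0147,.0187)
def carry(foot,dl):  # rotate by dl deg (upright direction) and place the foot
    Q=Ro.from_rotvec(np.radians(dl)*BV).as_matrix(); return foot+Q@(p-F),Q@R
way=[carry(bp(.040,.0147,.0245),0)]
n=8
for i in range(1,n+1): way.append(carry(bp(.040-.038*i/n,.0147,.0245+.008*i/n),42*i/n))
print(way[-1][0]); st=rows(way[:1],0,n=2); rows(way[1:],0,start=st,n=1)
E
```

```text
[0.53207212 0.04157746 0.10407267] 31.66973997377398 29.963962801848538 [-3.10618545  0.46222721  3.45511595] [ 16.70063044  11.46633824 -54.32329598  64.45135706  -9.19030836
   5.034675  ]
tcp in bin [-0.02275257  0.01507376  0.10407267]
[0.55930088 0.03883566 0.14502671]
[{"tx":-0.4,"ty":-0.0,"tz":-0.45,"ax":0.0,"ay":0.0,"az":0.0,"claw":0},{"tx":-0.35,"ty":-0.0,"tz":-0.5,"ax":0.0,"ay":0.0,"az":0.0,"claw":0}]
end [0.5216 0.0426 0.1101]
[{"tx":0.55,"ty":0.0,"tz":-0.55,"ax":0.0,"ay":-0.09,"az":-0.0,"claw":0},{"tx":0.6,"ty":0.0,"tz":-0.5,"ax":0.0,"ay":-0.095,"az":-0.0,"claw":0},{"tx":0.5,"ty":0.0,"tz":-0.5,"ax":0.0,"ay":-0.09,"az":-0.0,"claw":0},{"tx":0.55,"ty":0.0,"tz":-0.45,"ax":0.0,"ay":-0.09,"az":-0.0,"claw":0},{"tx":0.5,"ty":0.0,"tz":-0.35,"ax":0.0,"ay":-0.095,"az":-0.0,"claw":0},{"tx":0.55,"ty":0.0,"tz":-0.4,"ax":0.0,"ay":-0.09,"az":-0.0,"claw":0},{"tx":0.5,"ty":0.0,"tz":-0.3,"ax":0.0,"ay":-0.09,"az":-0.0,"claw":0},{"tx":0.5,"ty":0.0,"tz":-0.25,"ax":0.0,"ay":-0.095,"az":-0.005,"claw":0}]
end [0.5594 0.039  0.1451]
```

>>> drive_tool([
  {"tx": -0.4,"ty": 0,"tz": -0.45,"ax": 0,"ay": 0,"az": 0,"claw": 0},
  {"tx": -0.35,"ty": 0,"tz": -0.5,"ax": 0,"ay": 0,"az": 0,"claw": 0},
  {"tx": 0,"ty": 0,"tz": 0,"ax": 0,"ay": 0,"az": 0,"claw": 0},
])

```text
time_s: 10.75
tcp_pos: [0.5242, 0.0427, 0.1098]
ee_rot: [[0.924, -0.1, 0.369], [-0.092, -0.995, -0.04], [0.371, 0.003, -0.929]]
wrist_force: [16.6, -3.6, -11.6]
gripper_width: 0.364
gripper_force: 30.0
```

```bash
python3 - <<'E'
from h import *
s=sense(); p=np.array(s["tcp_pos"]); print(p,"bin",BM.T@(p-BC),np.array(s["ee_rot"]).round(3),s["wrist_force"],s["joints"])
E
```

```text
[0.52415103 0.04274218 0.1098219 ] bin [-0.0307505   0.01543903  0.1098219 ] [[ 0.924 -0.1    0.369]
 [-0.092 -0.995 -0.04 ]
 [ 0.371  0.003 -0.929]] [ 16.5815163   -3.61118339 -11.56057595] [ 19.22550862  10.35243797 -54.1278748   58.54855794 -10.77087537
   8.58169514]
```

The post's top is now pressing on the front wall (16 N), and rotating will relieve that. I'll do half of the tilt and check.

>>> drive_tool([
  {"tx": 0.65,"ty": 0,"tz": -0.55,"ax": 0,"ay": -0.09,"az": 0,"claw": 0},
  {"tx": 0.6,"ty": 0,"tz": -0.5,"ax": 0,"ay": -0.095,"az": 0,"claw": 0},
  {"tx": 0.5,"ty": 0,"tz": -0.5,"ax": 0,"ay": -0.09,"az": 0,"claw": 0},
  {"tx": 0.55,"ty": 0,"tz": -0.45,"ax": 0,"ay": -0.09,"az": 0,"claw": 0},
  {"tx": 0,"ty": 0,"tz": 0,"ax": 0,"ay": 0,"az": 0,"claw": 0},
])

```text
time_s: 11.17
tcp_pos: [0.554, 0.0178, 0.1368]
ee_rot: [[0.965, -0.132, 0.227], [-0.118, -0.99, -0.074], [0.235, 0.045, -0.971]]
wrist_force: [-1.0, 2.8, 0.4]
gripper_width: 0.364
gripper_force: 30.0
```

```bash
cat >> h.py <<'E'
def lean_est(P):  # lean of the post from its upper (back) face: fit x = c + k z at mid width
    y=np.median(P[:,1]); Q=P[abs(P[:,1]-y)<.008]
    hi=[]
    for z0 in np.arange(.04,.2,.006):
        q=Q[abs(Q[:,2]-z0)<.003]
        if len(q)>3: hi.append((z0,np.percentile(q[:,0],80),len(q)))
    return np.array(hi)
E
python3 - <<'E'
from h import *
s=sense(); p=np.array(s["tcp_pos"]); print(p,"bin",BM.T@(p-BC),np.array(s["ee_rot"]).round(3),s["wrist_force"],s["joints"])
img,W=cloud("side"); C=(W-BC)@BM; h=cv2.cvtColor(img,cv2.COLOR_RGB2HSV); 
img,W=cloud("wrist"); P=post(img,W); print(len(P)); print(lean_est(P).round(3))
img,W=cloud("top"); P=post(img,W); print(len(P)); len(P)>20 and print(lean_est(P).round(3))
E
```

```text
[0.55404735 0.01775577 0.13676779] bin [ 0.00149874 -0.00642641  0.13676779] [[ 0.965 -0.132  0.227]
 [-0.118 -0.99  -0.074]
 [ 0.235  0.045 -0.971]] [-0.95536153  2.75741591  0.44752789] [ 23.17341624  14.09635929 -32.21765447  16.24486356 -34.27701241
  46.83416162]
5727
[[4.00e-02 6.20e-02 3.90e+01]
 [4.60e-02 6.00e-02 4.20e+01]
 [5.20e-02 5.70e-02 5.40e+01]
 [5.80e-02 5.50e-02 4.60e+01]
 [6.40e-02 5.20e-02 6.30e+01]
 [7.00e-02 4.90e-02 5.50e+01]
 [7.60e-02 4.60e-02 6.50e+01]
 [8.20e-02 4.30e-02 6.40e+01]
 [8.80e-02 4.00e-02 7.10e+01]
 [9.40e-02 3.80e-02 8.30e+01]
 [1.00e-01 3.50e-02 8.90e+01]
 [1.06e-01 3.20e-02 8.40e+01]
 [1.12e-01 2.90e-02 9.50e+01]
 [1.18e-01 2.70e-02 1.19e+02]
 [1.24e-01 2.40e-02 1.28e+02]
 [1.30e-01 2.10e-02 1.32e+02]
 [1.36e-01 1.80e-02 1.44e+02]
 [1.42e-01 1.50e-02 1.60e+02]
 [1.48e-01 1.20e-02 1.60e+02]
 [1.54e-01 9.00e-03 4.25e+02]
 [1.60e-01 6.00e-03 6.61e+02]
 [1.66e-01 4.00e-03 1.80e+02]]
34
[[0.052 0.052 5.   ]
 [0.058 0.048 4.   ]
 [0.07  0.043 5.   ]]
```

>>> drive_tool([
  {"tx": 0,"ty": 0,"tz": 0,"ax": 0,"ay": 0,"az": 0,"claw": 0},
  {"tx": 0,"ty": 0,"tz": 0,"ax": 0,"ay": 0,"az": 0,"claw": 0},
])

```text
time_s: 11.48
tcp_pos: [0.5479, 0.0135, 0.1337]
ee_rot: [[0.966, -0.13, 0.222], [-0.114, -0.99, -0.082], [0.231, 0.054, -0.972]]
wrist_force: [0.5, 0.4, -3.2]
gripper_width: 0.366
gripper_force: 30.0
```

```bash
cat > pm.py <<'E'
from h import *
s=sense(); p=np.array(s["tcp_pos"]);R=np.array(s["ee_rot"]); print("bin tcp",BM.T@(p-BC),"\n",(BM.T@R).round(3),s["wrist_force"],np.round(s["joints"],1),s["gripper_width"]*87)
img,W=cloud("wrist"); P=post(img,W); E=lean_est(P); k=np.polyfit(E[:,0],E[:,1],1); print("back face x= %.4f %+.3f z"%(k[1],k[0]),"lean",np.degrees(np.arctan(-k[0])),"z range",np.percentile(P[:,2],[.5,99.5]).round(3))
for z0 in(.06,.1,.14):
    q=P[abs(P[:,2]-z0)<.01]; print(z0,"y",np.percentile(q[:,1],[3,97]).round(3))
E
python3 pm.py
```

```text
bin tcp [-0.00415047 -0.01131758  0.13371789] 
 [[ 0.973 -0.03   0.229]
 [-0.017 -0.998 -0.059]
 [ 0.231  0.054 -0.972]] [ 0.45757551  0.36974956 -3.20300057] [ 23.1  13.9 -33.3  16.9 -34.   46.5] 31.866432172962625
back face x= 0.0752 -0.460 z lean 24.69134996458192 z range [0.038 0.165]
0.06 y [-0.031 -0.003]
0.1 y [-0.029 -0.001]
0.14 y [-0.026  0.002]
```

```bash
cat > up.py <<'E'
from h import *
s=sense(); p=np.array(s["tcp_pos"]);R=np.array(s["ee_rot"])
d=np.array([-.418,.06*.908,.908]); d/=np.linalg.norm(d); F=BC+BM@np.array([.0466,-.019,.0241]); d=BM@d
y=-R[:,1]; y=y-d*(d@y); y/=np.linalg.norm(y); Rp=np.c_[np.cross(y,d),y,d]
relR=Rp.T@R; relp=Rp.T@(p-F); np.savez("rel.npz",R=relR,p=relp)
n=7; tgt=BM; sl=Slerp([0,1],Ro.from_matrix([Rp,tgt])); F1=bp(.005,-.012,.034)
way=[]
for i in range(1,n+1):
    Q=sl(i/n).as_matrix(); f=F+(F1-F)*min(1,i/n*1.3); way.append((f+Q@relp,Q@relR))
rows(way,0,n=1); print("target tool R bin",(BM.T@way[-1][1]).round(3),BM.T@(way[-1][0]-BC))
E
python3 up.py
```

```text
[{"tx":0.05,"ty":-0.0,"tz":-0.5,"ax":0.005,"ay":-0.06,"az":-0.005,"claw":0},{"tx":-0.0,"ty":-0.0,"tz":-0.45,"ax":0.01,"ay":-0.065,"az":-0.005,"claw":0},{"tx":-0.05,"ty":-0.05,"tz":-0.35,"ax":0.005,"ay":-0.06,"az":-0.005,"claw":0},{"tx":-0.0,"ty":-0.0,"tz":-0.35,"ax":0.01,"ay":-0.06,"az":-0.0,"claw":0},{"tx":-0.05,"ty":-0.05,"tz":-0.3,"ax":0.005,"ay":-0.065,"az":-0.005,"claw":0},{"tx":0.45,"ty":0.05,"tz":-0.2,"ax":0.005,"ay":-0.06,"az":-0.005,"claw":0},{"tx":0.7,"ty":0.1,"tz":-0.1,"ax":0.01,"ay":-0.06,"az":-0.005,"claw":0}]
end [0.5571 0.0131 0.155 ]
target tool R bin [[ 0.98  -0.    -0.198]
 [-0.001 -1.    -0.006]
 [-0.198  0.006 -0.98 ]] [ 0.00521728 -0.01065809  0.15518789]
```

>>> drive_tool([
  {"tx": 0.05,"ty": 0,"tz": -0.5,"ax": 0.005,"ay": -0.06,"az": -0.005,"claw": 0},
  {"tx": 0,"ty": 0,"tz": -0.45,"ax": 0.01,"ay": -0.065,"az": -0.005,"claw": 0},
  {"tx": -0.05,"ty": -0.05,"tz": -0.35,"ax": 0.005,"ay": -0.06,"az": -0.005,"claw": 0},
  {"tx": 0,"ty": 0,"tz": -0.35,"ax": 0.01,"ay": -0.06,"az": 0,"claw": 0},
  {"tx": -0.05,"ty": -0.05,"tz": -0.3,"ax": 0.005,"ay": -0.065,"az": -0.005,"claw": 0},
  {"tx": 0.45,"ty": 0.05,"tz": -0.2,"ax": 0.005,"ay": -0.06,"az": -0.005,"claw": 0},
  {"tx": 0.7,"ty": 0.1,"tz": -0.1,"ax": 0.01,"ay": -0.06,"az": -0.005,"claw": 0},
  {"tx": 0,"ty": 0,"tz": 0,"ax": 0,"ay": 0,"az": 0,"claw": 0},
  {"tx": 0,"ty": 0,"tz": 0,"ax": 0,"ay": 0,"az": 0,"claw": 0},
])

```text
time_s: 12.28
tcp_pos: [0.559, 0.0132, 0.1548]
ee_rot: [[0.976, -0.102, -0.194], [-0.1, -0.995, 0.016], [-0.195, 0.004, -0.981]]
wrist_force: [-0.7, 0.3, -2.5]
gripper_width: 0.365
gripper_force: 30.0
```

```bash
python3 pm.py
```

```text
bin tcp [ 0.00683238 -0.01045735  0.15482111] 
 [[ 0.981 -0.001 -0.195]
 [-0.002 -1.    -0.003]
 [-0.195  0.004 -0.981]] [-0.70259353  0.251833   -2.53018522] [ 15.7  24.7  -4.8  -4.1 -71.   70.2] 31.761211138651845
back face x= 0.0294 -0.056 z lean 3.2162129998997555 z range [0.071 0.187]
0.06 y [-0.02  -0.016]
0.1 y [-0.025  0.003]
0.14 y [-0.025  0.003]
```

Upright in the bin with its foot about 35 mm above the table. I'll hold a moment, then lift and carry it to the bat.

```bash
python3 - <<'E'
from h import *
s=sense(); p=np.array(s["tcp_pos"]);R=np.array(s["ee_rot"]); k=R.copy(); R2=BM@lean(0)[1]
a=np.array([p[0],p[1],.325]); b=np.array([.456,-.311,.325]); c=np.array([.456,-.311,.20])
rows([(a,R),(b,R),(c,R)],0,step=3.3,q=.05)
E
```

```text
[{"tx":-0.55,"ty":0.0,"tz":-2.8,"ax":0.0,"ay":0.0,"az":0.0,"claw":0},{"tx":-0.55,"ty":0.0,"tz":-2.75,"ax":0.0,"ay":0.0,"az":0.0,"claw":0},{"tx":-0.55,"ty":0.05,"tz":-2.8,"ax":0.0,"ay":0.0,"az":0.0,"claw":0},{"tx":-0.55,"ty":-0.0,"tz":-2.75,"ax":0.0,"ay":0.0,"az":0.0,"claw":0},{"tx":-0.55,"ty":0.0,"tz":-2.8,"ax":0.0,"ay":0.0,"az":0.0,"claw":0},{"tx":-0.55,"ty":0.0,"tz":-2.75,"ax":0.0,"ay":0.0,"az":0.0,"claw":0},{"tx":-0.6,"ty":3.05,"tz":0.15,"ax":0.0,"ay":0.0,"az":0.0,"claw":0},{"tx":-0.65,"ty":3.0,"tz":0.1,"ax":0.0,"ay":0.0,"az":0.0,"claw":0},{"tx":-0.6,"ty":3.05,"tz":0.15,"ax":0.0,"ay":0.0,"az":0.0,"claw":0},{"tx":-0.6,"ty":3.0,"tz":0.15,"ax":0.0,"ay":0.0,"az":0.0,"claw":0}]
[{"tx":-0.6,"ty":3.05,"tz":0.1,"ax":0.0,"ay":0.0,"az":0.0,"claw":0},{"tx":-0.65,"ty":3.0,"tz":0.15,"ax":0.0,"ay":0.0,"az":0.0,"claw":0},{"tx":-0.6,"ty":3.05,"tz":0.1,"ax":0.0,"ay":0.0,"az":0.0,"claw":0},{"tx":-0.6,"ty":3.05,"tz":0.15,"ax":0.0,"ay":0.0,"az":0.0,"claw":0},{"tx":-0.6,"ty":3.0,"tz":0.15,"ax":0.0,"ay":0.0,"az":0.0,"claw":0},{"tx":-0.65,"ty":3.05,"tz":0.1,"ax":0.0,"ay":0.0,"az":0.0,"claw":0},{"tx":-0.6,"ty":3.0,"tz":0.15,"ax":0.0,"ay":0.0,"az":0.0,"claw":0},{"tx":0.6,"ty":-0.0,"tz":3.05,"ax":0.0,"ay":0.0,"az":0.0,"claw":0},{"tx":0.6,"ty":-0.0,"tz":3.1,"ax":0.0,"ay":0.0,"az":0.0,"claw":0},{"tx":0.65,"ty":-0.0,"tz":3.05,"ax":0.0,"ay":0.0,"az":0.0,"claw":0}]
[{"tx":0.6,"ty":-0.05,"tz":3.05,"ax":0.0,"ay":0.0,"az":0.0,"claw":0}]
end [ 0.4561 -0.3108  0.2001]
```

>>> drive_tool([
  {"tx": 0,"ty": 0,"tz": 0,"ax": 0,"ay": 0,"az": 0,"claw": 0},
  {"tx": 0,"ty": 0,"tz": 0,"ax": 0,"ay": 0,"az": 0,"claw": 0},
  {"tx": 0,"ty": 0,"tz": 0,"ax": 0,"ay": 0,"az": 0,"claw": 0},
])

```text
time_s: 12.58
tcp_pos: [0.558, 0.0142, 0.1563]
ee_rot: [[0.976, -0.099, -0.194], [-0.098, -0.995, 0.017], [-0.194, 0.002, -0.981]]
wrist_force: [-0.1, 0.4, -2.4]
gripper_width: 0.37
gripper_force: 30.0
```

>>> drive_tool([
  {"tx": -0.55,"ty": 0,"tz": -2.8,"ax": 0,"ay": 0,"az": 0,"claw": 0},
  {"tx": -0.55,"ty": 0,"tz": -2.75,"ax": 0,"ay": 0,"az": 0,"claw": 0},
  {"tx": -0.55,"ty": 0,"tz": -2.8,"ax": 0,"ay": 0,"az": 0,"claw": 0},
  {"tx": -0.55,"ty": 0,"tz": -2.75,"ax": 0,"ay": 0,"az": 0,"claw": 0},
  {"tx": -0.55,"ty": 0,"tz": -2.8,"ax": 0,"ay": 0,"az": 0,"claw": 0},
  {"tx": -0.55,"ty": 0,"tz": -2.75,"ax": 0,"ay": 0,"az": 0,"claw": 0},
  {"tx": 0,"ty": 0,"tz": 0,"ax": 0,"ay": 0,"az": 0,"claw": 0},
])

```text
time_s: 13.17
tcp_pos: [0.5608, 0.0142, 0.3327]
ee_rot: [[0.978, -0.099, -0.181], [-0.098, -0.995, 0.018], [-0.182, 0.0, -0.983]]
wrist_force: [0.3, -0.4, -1.2]
gripper_width: 0.367
gripper_force: 30.0
```

>>> drive_tool([
  {"tx": -0.6,"ty": 3.05,"tz": 0.15,"ax": 0,"ay": 0,"az": 0,"claw": 0},
  {"tx": -0.65,"ty": 3.0,"tz": 0.1,"ax": 0,"ay": 0,"az": 0,"claw": 0},
  {"tx": -0.6,"ty": 3.05,"tz": 0.15,"ax": 0,"ay": 0,"az": 0,"claw": 0},
  {"tx": -0.6,"ty": 3.0,"tz": 0.15,"ax": 0,"ay": 0,"az": 0,"claw": 0},
  {"tx": -0.6,"ty": 3.05,"tz": 0.1,"ax": 0,"ay": 0,"az": 0,"claw": 0},
  {"tx": -0.65,"ty": 3.0,"tz": 0.15,"ax": 0,"ay": 0,"az": 0,"claw": 0},
  {"tx": -0.6,"ty": 3.05,"tz": 0.1,"ax": 0,"ay": 0,"az": 0,"claw": 0},
  {"tx": -0.6,"ty": 3.05,"tz": 0.15,"ax": 0,"ay": 0,"az": 0,"claw": 0},
  {"tx": -0.6,"ty": 3.0,"tz": 0.15,"ax": 0,"ay": 0,"az": 0,"claw": 0},
  {"tx": -0.65,"ty": 3.05,"tz": 0.1,"ax": 0,"ay": 0,"az": 0,"claw": 0},
])

```text
time_s: 14.0
tcp_pos: [0.4649, -0.2816, 0.325]
ee_rot: [[0.976, -0.099, -0.194], [-0.098, -0.995, 0.018], [-0.195, 0.002, -0.981]]
wrist_force: [0.8, -0.2, -1.7]
gripper_width: 0.366
gripper_force: 30.0
```

>>> drive_tool([
  {"tx": -0.6,"ty": 3.0,"tz": 0.15,"ax": 0,"ay": 0,"az": 0,"claw": 0},
  {"tx": 0.6,"ty": 0,"tz": 3.05,"ax": 0,"ay": 0,"az": 0,"claw": 0},
  {"tx": 0.6,"ty": 0,"tz": 3.1,"ax": 0,"ay": 0,"az": 0,"claw": 0},
  {"tx": 0.65,"ty": 0,"tz": 3.05,"ax": 0,"ay": 0,"az": 0,"claw": 0},
  {"tx": 0.6,"ty": 0,"tz": 3.05,"ax": 0,"ay": 0,"az": 0,"claw": 0},
  {"tx": 0,"ty": 0,"tz": 0,"ax": 0,"ay": 0,"az": 0,"claw": 0},
  {"tx": 0,"ty": 0,"tz": 0,"ax": 0,"ay": 0,"az": 0,"claw": 0},
])

```text
time_s: 14.58
tcp_pos: [0.4559, -0.3099, 0.1994]
ee_rot: [[0.975, -0.099, -0.198], [-0.098, -0.995, 0.018], [-0.199, 0.002, -0.98]]
wrist_force: [-0.0, 0.2, -1.4]
gripper_width: 0.363
gripper_force: 30.0
```

```bash
cat > pq.py <<'E'
from h import *
s=sense(); p=np.array(s["tcp_pos"]);print(p,np.array(s["ee_rot"]).round(3),s["wrist_force"],s["time_s"])
for nm in("side","wrist"):
    img,W=cloud(nm); h=cv2.cvtColor(img,cv2.COLOR_RGB2HSV)
    m=((h[...,0]<13)|(h[...,0]>172))&(h[...,1]>110)&(np.hypot(W[...,0]-p[0],W[...,1]-p[1])<.07)&(W[...,2]>.012)&(W[...,2]<p[2]+.05)
    m=cv2.erode(m.astype(np.uint8),np.ones((3,3)))>0
    P=W[m]
    print(nm,len(P))
    if len(P)<50: continue
    print(" z",np.percentile(P[:,2],[.5,99.5]).round(3)); z0=np.arange(P[:,2].min()+.006,P[:,2].max()-.004,.008)
    C=(P-BC)@BM
    E=np.array([np.r_[z,np.percentile(C[abs(C[:,2]-z)<.004][:,:2],[8,50,92],axis=0).ravel()] for z in z0 if (abs(C[:,2]-z)<.004).sum()>8])
    print(" slopes deg of u-lo,v-lo,u-med,v-med,u-hi,v-hi vs z:",[round(float(np.degrees(np.polyfit(E[:,0],E[:,i],1)[0])),1) for i in range(1,7)],len(E))
    mid=np.median(P,0); print(" extents world",np.percentile(P,[5,95],axis=0).round(3))
    if nm=="side":
        ys,xs=np.where(m); save("g",img[max(0,ys.min()-50):ys.max()+40,max(0,xs.min()-50):xs.max()+50].repeat(3,0).repeat(3,1))
        # image edges: rays -> plane through post axis normal to view
E
python3 pq.py
```

```text
[ 0.45585374 -0.30994348  0.19937157] [[ 0.975 -0.099 -0.198]
 [-0.098 -0.995  0.018]
 [-0.199  0.002 -0.98 ]] [-0.00325083  0.17493744 -1.41367249] 14.5833
side 392
 z [0.086 0.212]
 slopes deg of u-lo,v-lo,u-med,v-med,u-hi,v-hi vs z: [-1.2, -0.2, -0.8, 0.3, -0.0, 0.0] 14
 extents world [[ 0.44  -0.329  0.093]
 [ 0.468 -0.324  0.194]]
wrist 5631
 z [0.091 0.233]
 slopes deg of u-lo,v-lo,u-med,v-med,u-hi,v-hi vs z: [-4.2, -0.7, -3.3, 0.1, -0.4, 0.5] 18
 extents world [[ 0.445 -0.326  0.111]
 [ 0.475 -0.299  0.233]]
```

View pics/g.png

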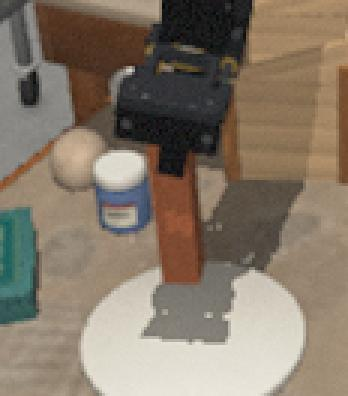

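The side crop shows the post hanging upright over the middle of the bat, with its foot at about (180,283), leaning about 1° or less. Lowering.

>>> drive_tool([
  {"tx": 0.4,"ty": 0,"tz": 2.0,"ax": 0,"ay": -0.01,"az": 0,"claw": 0},
  {"tx": 0.4,"ty": 0,"tz": 2.0,"ax": 0,"ay": 0,"az": 0,"claw": 0},
  {"tx": 0.2,"ty": 0,"tz": 1.0,"ax": 0,"ay": 0,"az": 0,"claw": 0},
  {"tx": 0.1,"ty": 0,"tz": 0.5,"ax": 0,"ay": 0,"az": 0,"claw": 0},
  {"tx": 0,"ty": 0,"tz": 0,"ax": 0,"ay": 0,"az": 0,"claw": 0},
  {"tx": 0,"ty": 0,"tz": 0,"ax": 0,"ay": 0,"az": 0,"claw": 0},
])

```text
time_s: 15.18
tcp_pos: [0.4576, -0.3108, 0.1456]
ee_rot: [[0.974, -0.099, -0.202], [-0.098, -0.995, 0.017], [-0.203, 0.003, -0.979]]
wrist_force: [-0.9, -0.4, -1.9]
gripper_width: 0.365
gripper_force: 30.0
```

>>> drive_tool([
  {"tx": 0.05,"ty": 0,"tz": 0.25,"ax": 0,"ay": 0,"az": 0,"claw": 0},
  {"tx": 0.05,"ty": 0,"tz": 0.25,"ax": 0,"ay": 0,"az": 0,"claw": 0},
  {"tx": 0,"ty": 0,"tz": 0,"ax": 0,"ay": 0,"az": 0,"claw": 0},
])

```text
time_s: 15.43
tcp_pos: [0.4567, -0.3103, 0.1393]
ee_rot: [[0.974, -0.1, -0.204], [-0.098, -0.995, 0.018], [-0.204, 0.002, -0.979]]
wrist_force: [-0.7, 0.1, -2.0]
gripper_width: 0.362
gripper_force: 30.0
```

>>> drive_tool([
  {"tx": 0.05,"ty": 0,"tz": 0.2,"ax": 0,"ay": 0,"az": 0,"claw": 0},
  {"tx": 0.05,"ty": 0,"tz": 0.2,"ax": 0,"ay": 0,"az": 0,"claw": 0},
  {"tx": 0,"ty": 0,"tz": 0,"ax": 0,"ay": 0,"az": 0,"claw": 0},
])

```text
time_s: 15.68
tcp_pos: [0.4566, -0.3103, 0.1346]
ee_rot: [[0.974, -0.1, -0.205], [-0.098, -0.995, 0.019], [-0.206, 0.002, -0.979]]
wrist_force: [0.6, 0.8, -2.6]
gripper_width: 0.364
gripper_force: 30.0
```

```bash
python3 pq.py
```

```text
[ 0.45656366 -0.31027396  0.13461261] [[ 0.974 -0.1   -0.205]
 [-0.098 -0.995  0.019]
 [-0.206  0.002 -0.979]] [ 0.55553188  0.82059765 -2.55176399] 15.6833
side 355
 z [0.021 0.139]
 slopes deg of u-lo,v-lo,u-med,v-med,u-hi,v-hi vs z: [0.5, 0.1, 2.5, 0.4, 2.7, 2.0] 13
 extents world [[ 0.44  -0.329  0.028]
 [ 0.468 -0.324  0.122]]
wrist 5616
 z [0.024 0.167]
 slopes deg of u-lo,v-lo,u-med,v-med,u-hi,v-hi vs z: [-3.5, -0.6, -2.7, -0.2, 0.3, 0.3] 18
 extents world [[ 0.445 -0.326  0.044]
 [ 0.474 -0.298  0.166]]
```

>>> drive_tool([
  {"tx": 0,"ty": 0,"tz": 0.1,"ax": 0,"ay": 0,"az": 0,"claw": 0},
  {"tx": 0.05,"ty": 0,"tz": 0.1,"ax": 0,"ay": 0,"az": 0,"claw": 0},
  {"tx": 0,"ty": 0,"tz": 0,"ax": 0,"ay": 0,"az": 0,"claw": 0},
  {"tx": 0,"ty": 0,"tz": 0,"ax": 0,"ay": 0,"az": 0,"claw": 0},
])

```text
time_s: 16.12
tcp_pos: [0.4569, -0.3105, 0.1334]
ee_rot: [[0.974, -0.1, -0.204], [-0.098, -0.995, 0.018], [-0.205, 0.002, -0.979]]
wrist_force: [-0.8, -0.4, 0.1]
gripper_width: 0.366
gripper_force: 30.0
```

>>> drive_tool([
  {"tx": 0,"ty": 0,"tz": 0.1,"ax": 0,"ay": 0,"az": 0,"claw": 0},
  {"tx": 0,"ty": 0,"tz": 0.05,"ax": 0,"ay": 0,"az": 0,"claw": 0},
  {"tx": 0,"ty": 0,"tz": 0,"ax": 0,"ay": 0,"az": 0,"claw": 0},
  {"tx": 0,"ty": 0,"tz": 0,"ax": 0,"ay": 0,"az": 0,"claw": 0},
])

```text
time_s: 16.45
tcp_pos: [0.4569, -0.3106, 0.1334]
ee_rot: [[0.974, -0.099, -0.203], [-0.098, -0.995, 0.017], [-0.204, 0.003, -0.979]]
wrist_force: [-0.1, 1.8, 7.3]
gripper_width: 0.365
gripper_force: 30.0
```

>>> drive_tool([
  {"tx": 0,"ty": 0,"tz": -0.05,"ax": 0,"ay": 0,"az": 0,"claw": 5.2},
  {"tx": 0,"ty": 0,"tz": 0,"ax": 0,"ay": 0,"az": 0,"claw": 5.2},
  {"tx": 0,"ty": 0,"tz": 0,"ax": 0,"ay": 0,"az": 0,"claw": 5.2},
  {"tx": 0,"ty": 0,"tz": 0,"ax": 0,"ay": 0,"az": 0,"claw": 5.2},
  {"tx": 0,"ty": 0,"tz": 0,"ax": 0,"ay": 0,"az": 0,"claw": 5.2},
  {"tx": 0,"ty": 0,"tz": 0,"ax": 0,"ay": 0,"az": 0,"claw": 5.2},
])

```text
time_s: 16.95
tcp_pos: [0.4566, -0.3104, 0.1318]
ee_rot: [[0.974, -0.1, -0.204], [-0.098, -0.995, 0.018], [-0.205, 0.002, -0.979]]
wrist_force: [0.4, -0.5, 0.2]
gripper_width: 0.588
gripper_force: 0.0
```

>>> drive_tool([
  {"tx": -0.2,"ty": 0,"tz": -1.0,"ax": 0,"ay": 0,"az": 0,"claw": 5.2},
  {"tx": -0.4,"ty": 0,"tz": -2.0,"ax": 0,"ay": 0,"az": 0,"claw": 5.2},
  {"tx": -0.6,"ty": 0,"tz": -3.0,"ax": 0,"ay": 0,"az": 0,"claw": 5.2},
  {"tx": -0.6,"ty": 0,"tz": -3.0,"ax": 0,"ay": 0,"az": 0,"claw": 5.2},
  {"tx": -0.6,"ty": 0,"tz": -3.0,"ax": 0,"ay": 0,"az": 0,"claw": 5.2},
  {"tx": 0,"ty": 0,"tz": 0,"ax": 0,"ay": 0,"az": 0,"claw": 5.2},
  {"tx": 0,"ty": 0,"tz": 0,"ax": 0,"ay": 0,"az": 0,"claw": 5.2},
])

```text
time_s: 17.53
tcp_pos: [0.4587, -0.3106, 0.2572]
ee_rot: [[0.975, -0.1, -0.198], [-0.099, -0.995, 0.017], [-0.199, 0.003, -0.98]]
wrist_force: [-0.7, 0.5, -1.5]
gripper_width: 0.597
gripper_force: 0.0
```

```bash
sed -i 's/p\[2\]+.05/.2/; s/W\[...,0\]-p\[0\],W\[...,1\]-p\[1\]/W[...,0]-.456,W[...,1]+.311/' pq.py; python3 pq.py; python3 - <<'E'
from h import *
img,W=cloud("top"); P=W[(abs(W[...,0]-.51)<.12)&(abs(W[...,1]-.24)<.12)&(W[...,2]>.004)&(W[...,2]<.05)]
print("cover z",np.percentile(P[:,2],[5,50,95]),cv2.minAreaRect(P[:,:2].astype(np.float32)*1000)); save("z",np.hstack([img]))
E
```

```text
[ 0.45872444 -0.3106047   0.25715817] [[ 0.975 -0.1   -0.198]
 [-0.099 -0.995  0.017]
 [-0.199  0.003 -0.98 ]] [-0.65860617  0.51131304 -1.47066545] 17.5333
side 551
 z [0.021 0.165]
 slopes deg of u-lo,v-lo,u-med,v-med,u-hi,v-hi vs z: [0.5, 0.2, 1.1, 1.1, 1.4, 5.7] 18
 extents world [[ 0.441 -0.33   0.031]
 [ 0.468 -0.309  0.163]]
wrist 2024
 z [0.03  0.166]
 slopes deg of u-lo,v-lo,u-med,v-med,u-hi,v-hi vs z: [-12.7, 0.3, -0.2, -0.4, -0.1, -0.2] 17
 extents world [[ 0.445 -0.324  0.05 ]
 [ 0.474 -0.299  0.165]]
cover z [0.00583352 0.01800479 0.02917702] ((510.5377197265625, 242.2681884765625), (235.26278686523438, 238.18792724609375), 89.8812255859375)
```

View pics/g.png

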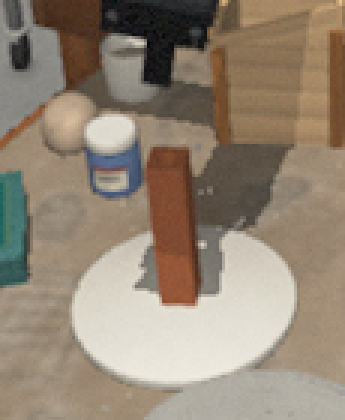

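The post is standing on its own in the middle of the bat (foot at (180,300)) and the gripper is clear of everything. Handing in.

```bash
python3 -c "
from station import finish_job; print(finish_job())"
```

```text
the job is handed in; nothing more can be done
None
```

I handed the job in at about 17.6 s; the judge gave no verdict. By my checks, the cover was tilted level and now lies on the table beside the bin, and the kiln post, tipped upright in the bin, stands upright near the middle of the bat; nothing touched the cup or jars that I noticed, though I didn't re-measure them.

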